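# Clip the parcel fob into its dock

### The job

Put the orange parcel fob away in its wooden clip dock: lift the sprung clip until it stands open by itself, then slide the fob nose first between the rails, label side up, until you feel it seat against the white backstop with a light, steady push of about 5 N (the stop is brittle, so do not ram it). Then keep hold of the clip's bar and bring it down gently onto the fob, never letting it snap and never crushing the fob, and let go; leave the other things on the console where they are.

Things in the scene. Friction and masses are not known exactly. Their poses are not given: they have to be found in the camera images.
- dock: Dark wood block fixed on the console, 125 x 110 x 30 mm. Frame: +x = the way the fob slides in, z up, origin at the underside; spans x -40..85, y -55..55, flat top (deck) at z = 30. Two rails on the deck (6 wide, 8 high) leave a channel 39 wide about y = 0 from x = -19 to 43, flaring to 46 at the mouth (x = -39). Hinge posts at x 53..71, |y| 21..27, up to z = 62.
- backstop: White acrylic block ending the channel, 34 wide, 9 high, 10 thick. Origin: centre of its front face at deck height, axes as the dock's. Locked at another depth each time, face at dock x = 22..32. Seat the fob on it with a steady 1 to 15 N; over 20 N cracks it. The measured pose is too rough to seat by: feel the contact.
- clip (a joint): Hinge angle of the steel spring clip, rad: 0 down (start), 1.5 fully open. Axis along dock y at dock x = 62, z = 52. Over-centre spring: below 0.75 it pulls shut, above it pulls and holds open, up to 0.26 N m at either end (about 3 N at the bar); let go near the middle it snaps. Closing faster than 3 rad/s is a snap. On the fob it rests at about 0.05.
- clip_bar (a point): Centre of the clip's grip, a black bar along dock y, 12 mm diameter, 40 long, free at both ends, 95 mm from the hinge axis. At angle 0 it is at dock x -30, z 75; it swings up and over to x 78, z 145 at 1.5. Pinch its two ends from above (jaws along dock y): the clip pivots between the jaws. A 30 mm wide plate runs from it down and back to the hinge.
- clip_foot: Rubber foot under the clip, a 12 mm diameter, 24 long roller along y; origin on its axis, 62 mm in front of the hinge and 11 below it (angle 0: underside 5 mm over the deck). The spring alone presses the fob with about 4 N; over 25 N would mark it.
- fob: Orange flat plastic fob, 100 (x) x 36 (y) x 8 mm, 30 to 60 g, lying on the console, white label up. Origin: centre of its underside; +x is the nose (last 12 mm only 28 wide), the black button is at the tail (x = -36). Seated, its tail overhangs the dock's front by 28 to 38 mm: hold it across the width, 12 mm from the tail end.
- fob_nose (a point): Middle of the fob's nose end, at its underside (fob x = +50).
- coaster: Round slate coaster, 100 mm diameter, 8 mm thick, origin under its centre; leave alone.
- car_key: Black car key with steel blade, about 75 x 30 x 12 mm, on the coaster; leave alone.
- thermometer: Stainless thermometer dial, 70 mm diameter, 90 mm high, on a small foot, origin under its foot; leave alone.
- trinket_box: Ceramic trinket box, 84 x 104 x 59 mm, closed lid, origin under its centre; leave alone.
Not all that is in view belongs to the job. Several things look just like the dock: the one meant starts farthest to the robot's right.

How it is judged:
By the outcome, as a careful person would: the job done as asked, in the order asked, and still so for the second after the job is handed in, with the robot touching nothing.
It also fails if it takes over 72 s, if anything falls off the work surface, if the arm or the gripper's body presses on something with over 40 N, if the wrist force passes 120 N, or if a joint passes its speed limit or range.

### The arm

A 6-joint arm with a two-finger parallel gripper is mounted at the origin on the work surface. World frame = base frame: x ahead of the robot, y to its left, z up, the work surface at z = 0. Lengths are in mm, angles in rad, forces in N, time in s.
With the tool pointing down it reaches from about 300 to 850 mm from the base axis. Payload 5.4 kg.
Tool frame: the origin (TCP) lies at the very end of the fingers, on their centre line; the grasp point (between the pads) lies 19 mm behind it; z points along the fingers, y is the direction in which the jaws open and shut (so a half turn about z gives the same grasp; the last joint's range is limited). The gripper opens to 85 mm and grips with 20 to 120 N. Pads are 22 mm wide; open, the fingers measure 114 mm over their backs; the gripper's body (76 mm by 85 mm) begins 54 mm behind the grasp point. The pads swing forward as they close: fully open they stand 13 mm farther back than shut.
Start: joints at [1.026, 0.158, 1.597, -0, 1.386, -0.21], TCP at [188.943, 543.053, 231.299] pointing down, gripper open.
Joint ranges: [-2.91, 2.91], [-0.94, 2.29], [0.18, 2.7], [-1.29, 4.43], [0.17, 2.64], [-3, 3]. Speed limits (rad/s): [2.57, 2.57, 3.14, 3.14, 3.14, 3.14].

### API

Orientations are given as a unit quaternion [w, x, y, z].
In Python, from cell import readout, vision, workorder gives the robot as it stands.
- The arm moves only by the shell command python3 -m handwheel 'ROWS' [FORCE]. ROWS is text: rows parted by semicolons, each of 7 numbers parted by spaces: the opening, from 0 (shut) to 1 (fully open), then the shift along the tool's x, y, z in m, then the turn, a rotation vector about the tool's x, y, z in degrees. In form: gripper x y z ax ay az; .... A call has 1 to 5 rows; each row is the pose to reach, as a shift and turn from the pose measured when the call began, along the tool's axes at that moment; what a row does not reach only later rows make up. A row lasts 1/10 s, in which the tool goes at most 50 mm and 8.59 degrees, less where a joint would pass 70% of its speed; a pose out of reach is approached as far as the arm can. A call with a gripper value outside its range is refused whole. The fingers move at their own pace and stop on an object; FORCE is the grip in N (left out, the last holds). Time passes only in rows, so rows that repeat a pose let the fingers close. It gives the time, the measured TCP pose, the force and the opening at its end, in the units of the state.
- readout.observe(): the state, without advancing time (a new reading comes with each control period).
- vision.camera(name): name is "scene" or "top" or "wrist"; returns the picture (420x560x3 uint8, red, green, blue); there is no depth.
- vision.camera_params(name): a dict with "vfov" (degrees; the focal length in pixels is half the picture's height over the tangent of half this angle, whatever the lens; pixels are square), "cx", "cy" (the principal point, pixels), "position" and "rotation" of the camera in the world. Camera axes: x right, y up, looking along -z (the intrinsics and any distortion apply to the point x, -y, -z); pixel columns grow to the right and rows downward; lengths in mm; the calibration is good to about 2 mm. A picture is of the moment at which its call begins: read the wrist's pose just before it. camera_params takes no time and is no camera call; for the wrist camera it gives the pose at the moment of the call.
- workorder.sign_off(): hands the job in, once; it reports no verdict.
The state is a dict: "time_s": time; "joints": joint angles; "dq": joint speeds; "joint_efforts": joint torques, N m; "ee_pos": TCP position; "orientation": TCP orientation; "contact_force": force on the tool from outside, world axes, zero at the start; "moment": the same for the moment, N m; "grip_width": finger opening in mm.
Only numpy, scipy, OpenCV 4.12 (cv2) and the standard library are available. Lean on these libraries where they do the work, as an engineer would, in place of code of your own. Each camera call takes 0.05 s, during which the arm holds its last target.

## Working session

There is one attempt and no reset: what is moved stays moved. The work goes in short steps, Python scripts to look and compute and a shell command to move; the robot and the scene stay as the last step left them, time stands still between calls to the robot, and variables do not carry over. Pictures are saved under pics/ and viewed, and the job is handed in when it is done.

```bash
ls; mkdir -p pics; python3 - <<'E'
from cell import readout, vision
import cv2
print(readout.observe())
for n in ["scene","top","wrist"]:
    print(n, vision.camera_params(n))
    im=vision.camera(n); cv2.imwrite(f"pics/a_{n}.png", im[:,:,::-1])
E
```

```text
pics
{'time_s': 0.0, 'joints': array([ 1.02593314e+00,  1.59057663e-01,  1.59825608e+00,  7.79396336e-06,
        1.38615427e+00, -2.10070779e-01]), 'dq': array([-0.00180642,  0.0001266 , -0.00015857,  0.00169857, -0.00052114,
        0.00051959]), 'joint_efforts': array([ 5.05634216e-04, -3.96011603e+01, -3.31425583e+01, -2.73271544e-04,
        8.36746534e-03, -1.33270171e-05]), 'ee_pos': array([188.61550465, 542.55332194, 230.30009531]), 'orientation': array([-3.49158579e-04,  1.66616154e-01,  9.86021388e-01, -8.70257514e-04]), 'contact_force': array([ 0.15098965,  0.01277084, -0.36689133]), 'moment': array([ 0.0231734 , -0.0413339 ,  0.05194632]), 'grip_width': 85.7636150896281}
scene {'vfov': 51.812428256711655, 'cx': 280.16866949416817, 'cy': 208.0022337956228, 'position': array([ 817.66655142, -466.57322626,  987.53017547]), 'rotation': array([0.93950816, 0.24322331, 0.06216795, 0.23302787])}
top {'vfov': 53.81450233583016, 'cx': 280.6169645144289, 'cy': 207.0998843608016, 'position': array([534.14374397,  -6.6203582 , 919.13343113]), 'rotation': array([ 0.71619777,  0.00892058, -0.01134225, -0.69774818])}
wrist {'vfov': 67.11376011255105, 'cx': 280.4367595274598, 'cy': 208.8532856774956, 'position': array([114.08409409, 570.16542435, 373.67732997]), 'rotation': array([ 0.80482428, -0.12836685, -0.09026451,  0.57239161])}
```

View pics/a_scene.png

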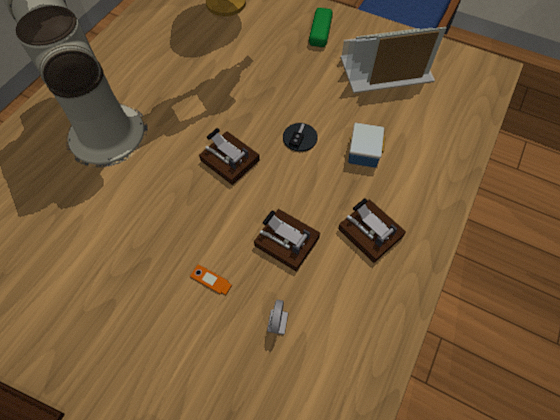

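View pics/a_top.png

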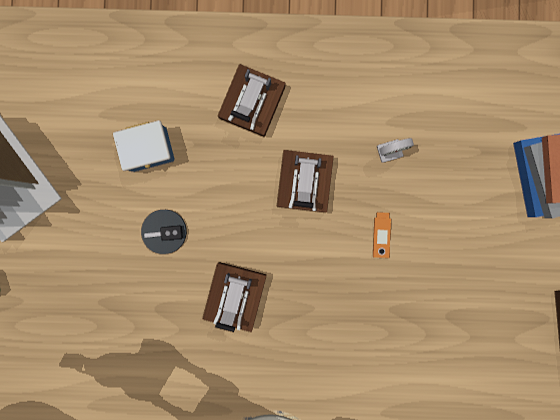

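View pics/a_wrist.png

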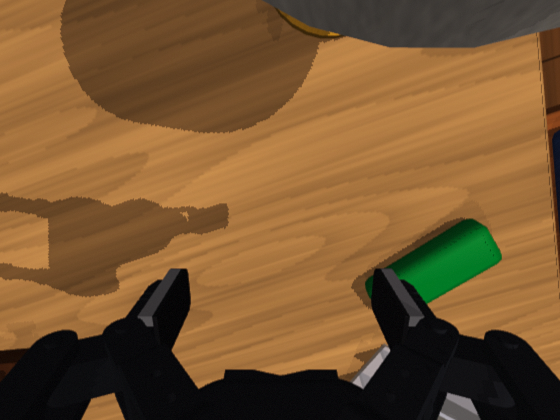

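The three pictures show three clip docks, at top-view pixels (252,100), (306,181) and (235,297). Image right is the robot's right (−y), so the one meant is (306,181). The orange fob is at (382,236), with its button/tail at the bottom (381,252). I'll check both in enlarged crops.

```bash
cat > h.py <<'E'
import numpy as np, cv2
from scipy.spatial.transform import Rotation as R
from cell import readout, vision
def rot(q): return R.from_quat(np.r_[q[1:],q[0]])
def ray(p,u,v):
    f=210/np.tan(np.radians(p['vfov']/2))
    d=rot(p['rotation']).apply([(u-p['cx'])/f,-(v-p['cy'])/f,-1]); return d
def onz(p,u,v,z):
    d=ray(p,u,v); c=p['position']; return c+d*(z-c[2])/d[2]
def proj(p,X):
    f=210/np.tan(np.radians(p['vfov']/2))
    x=rot(p['rotation']).inv().apply(np.atleast_2d(X)-p['position'])
    return np.c_[p['cx']+f*x[:,0]/-x[:,2], p['cy']-f*x[:,1]/-x[:,2]]
def crop(src,u0,v0,w,h,s,out):
    im=cv2.imread(src) if isinstance(src,str) else src[:,:,::-1]
    cv2.imwrite(out,cv2.resize(im[v0:v0+h,u0:u0+w],None,fx=s,fy=s,interpolation=cv2.INTER_CUBIC))
E
python3 - <<'E'
from h import *
crop('pics/a_top.png',260,140,160,120,5,'pics/b_top.png')
crop('pics/a_scene.png',180,190,160,120,5,'pics/b_scene.png')
E
```

```text
(no output)
```

View pics/b_top.png

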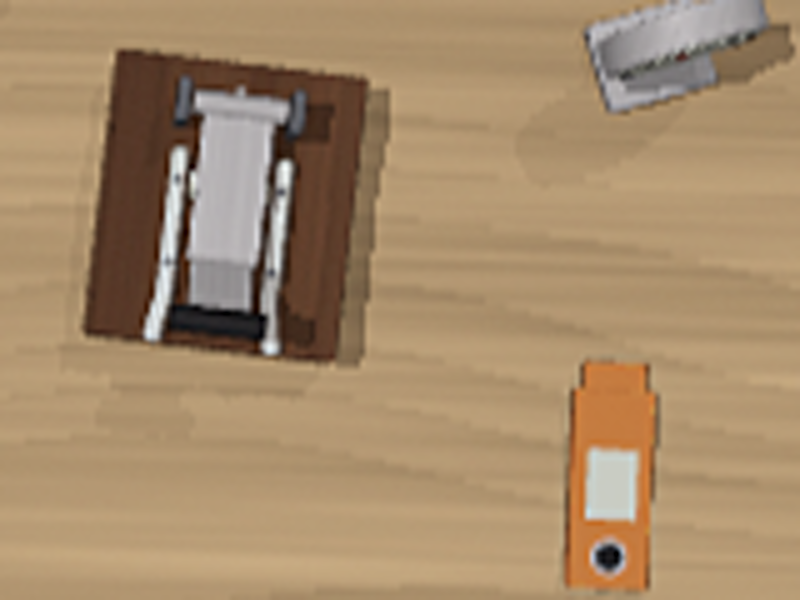

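View pics/b_scene.png

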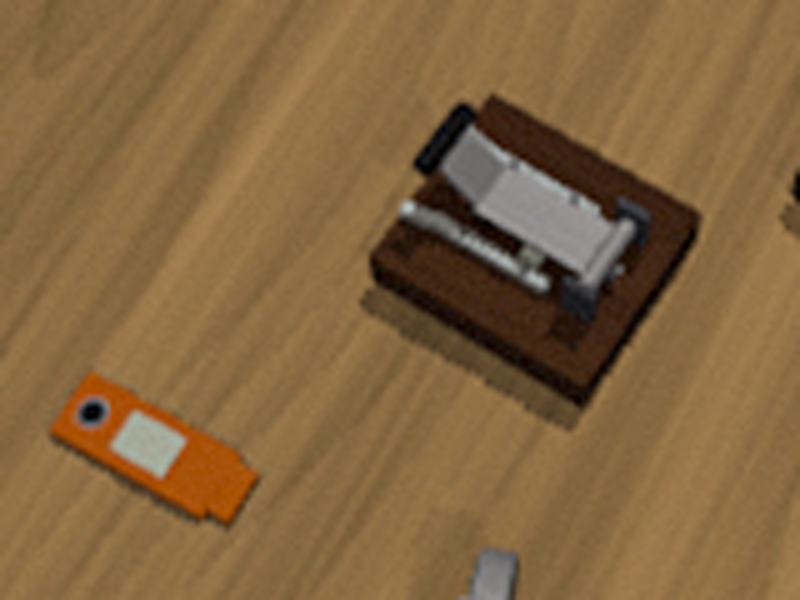

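```bash
cat > fit.py <<'E'
from h import *
from scipy.optimize import least_squares
T=vision.camera_params('top'); S=vision.camera_params('scene')
t=lambda *a:[(260+u/5,140+v/5) for u,v in a]
s=lambda *a:[(180+u/5,190+v/5) for u,v in a]
dockP=np.array([[85,55,30],[85,-55,30],[-40,-55,30],[-40,55,30]],float)
dt=np.array(t((118,50),(367,78),(335,358),(85,332)))
ds=np.array(s((698,213),(583,385),(372,262),(492,98)))
fobP=np.array([[50,14,8],[50,-14,8],[-50,-18,8],[-50,18,8],[-36,0,9]],float)
ft=np.array(t((583,362),(649,363),(648,590),(567,585),(608,556)))
fs=np.array(s((258,478),(228,524),(52,430),(92,374),(92,411)))
def pose(p,P): 
    c,n=np.cos(p[2]),np.sin(p[2]); return np.c_[p[0]+c*P[:,0]-n*P[:,1],p[1]+n*P[:,0]+c*P[:,1],P[:,2]]
def fit(obs,P,x0):
    f=lambda p:np.concatenate([(proj(c,pose(p,P))-o).ravel() for c,o in obs])
    r=least_squares(f,x0); return r.x,np.abs(r.fun).max()
if __name__=='__main__':
    for o in ([(T,dt)],[(S,ds)],[(T,dt),(S,ds)]): print('dock',fit(o,dockP,[540,-40,0]))
    for o in ([(T,ft)],[(S,fs)],[(T,ft),(S,fs)]): print('fob',fit(o,fobP,[440,-200,0]))
    print(readout.observe()['time_s'])
E
python3 fit.py
```

```text
dock (array([ 5.95211081e+02, -5.89703277e+01, -8.66646715e-02]), np.float64(0.9423723977302529))
dock (array([ 5.96443733e+02, -6.00685560e+01, -8.19649135e-02]), np.float64(1.1118926585867257))
dock (array([ 5.95725343e+02, -5.93880432e+01, -8.47333263e-02]), np.float64(1.2953464241124095))
fob (array([ 5.04911617e+02, -2.34698892e+02, -2.01466030e-02]), np.float64(0.4628209252920499))
fob (array([ 5.06481047e+02, -2.36003053e+02, -4.06237466e-02]), np.float64(0.8417222069979289))
fob (array([ 5.05579241e+02, -2.35276928e+02, -2.98053245e-02]), np.float64(1.109125417037319))
0.15
```

```bash
cat > go.py <<'E'
import sys
from h import *
# go.py x y z yawdeg [pitchdeg]: TCP world target, tool down, tool y at (90+yaw) deg
DOCK=(595.5,-59.5,-0.085)
def d2w(x,y,z,D=DOCK):
    c,n=np.cos(D[2]),np.sin(D[2]); return np.array([D[0]+c*x-n*y,D[1]+n*x+c*y,z])
def tgt(yaw): return R.from_euler('z',yaw,degrees=True)*R.from_matrix([[-1,0,0],[0,1,0],[0,0,-1]])
def shift(X,yaw):
    o=readout.observe(); q=rot(o['orientation'])
    s=q.inv().apply(np.array(X)-o['ee_pos'])/1000; r=(q.inv()*tgt(yaw)).as_rotvec(degrees=True)
    print('shift',np.round(s,4),'turn',np.round(r,2),'| ee',np.round(o['ee_pos'],1),'F',np.round(o['contact_force'],1),'w',round(o['grip_width'],1),'t',round(o['time_s'],2))
if __name__=='__main__':
    a=sys.argv[1:]
    if a[0]=='d': X=d2w(*map(float,a[1:4])); yaw=np.degrees(DOCK[2])
    else: X=np.array(list(map(float,a[:3]))); yaw=float(a[3])
    print(np.round(X,1)); shift(X,yaw)
E
python3 go.py d -30 0 170
```

```text
[565.6 -57.  170. ]
shift [-0.553  -0.4424  0.061 ] turn [ -0.08  -0.03 -14.31] | ee [188.7 542.7 230.5] F [ 0.2 -0.2  0.1] w 85.6 t 0.15
```

```bash
python3 -m handwheel '1 -0.039 -0.031 0 0 0 -3; 1 -0.078 -0.062 0 0 0 -6; 1 -0.117 -0.093 0 0 0 -9; 1 -0.156 -0.124 0 0 0 -12; 1 -0.195 -0.155 0 0 0 -14.3' 40; python3 go.py d -30 0 170
```

```text
time_s: 0.65
ee_pos: [322.4, 330.4, 230.5]
orientation: [-0.0, 0.041, 0.999, -0.001]
contact_force: [0.8, 0.2, -0.4]
grip_width: 85.7
[565.6 -57.  170. ]
shift [-0.2744 -0.3659  0.0608] turn [-0.08 -0.03  0.13] | ee [322.4 330.4 230.5] F [ 0.8  0.2 -0.4] w 85.7 t 0.65
```

```bash
python3 -m handwheel '1 -0.03 -0.04 0.0 0 0 0; 1 -0.06 -0.08 0 0 0 0; 1 -0.09 -0.12 0 0 0 0; 1 -0.12 -0.16 0 0 0 0; 1 -0.15 -0.20 0 0 0 0'; python3 go.py d -30 0 170
```

```text
time_s: 1.15
ee_pos: [455.0, 118.2, 230.6]
orientation: [-0.0, 0.041, 0.999, -0.001]
contact_force: [0.2, 0.7, -0.1]
grip_width: 85.5
[565.6 -57.  170. ]
shift [-0.1248 -0.1654  0.0607] turn [-0.07 -0.03  0.12] | ee [455.  118.2 230.6] F [ 0.2  0.7 -0.1] w 85.5 t 1.15
```

```bash
python3 -m handwheel '1 -0.03 -0.04 0.015 0 0 0; 1 -0.06 -0.08 0.03 0 0 0; 1 -0.09 -0.12 0.045 0 0 0; 1 -0.12 -0.15 0.055 0 0 0; 1 -0.1245 -0.1655 0.0606 0 0 0'; python3 go.py d -30 0 170
```

```text
time_s: 1.65
ee_pos: [566.5, -60.4, 168.3]
orientation: [-0.001, 0.043, 0.999, -0.001]
contact_force: [-1.2, 0.2, 0.5]
grip_width: 85.4
[565.6 -57.  170. ]
shift [ 0.0011  0.0033 -0.0017] turn [-0.08 -0.1  -0.05] | ee [566.5 -60.4 168.3] F [-1.2  0.2  0.5] w 85.4 t 1.65
```

```bash
python3 - <<'E'
from h import *
p=vision.camera_params('wrist'); im=vision.camera('wrist'); cv2.imwrite('pics/c_w.png',im[:,:,::-1])
from go import d2w
print(np.round(proj(p,[d2w(-30,20,75),d2w(-30,-20,75),d2w(-40,55,30),d2w(-40,-55,30)]),1),readout.observe()['time_s'],readout.observe()['ee_pos'])
E
```

```text
[[308.7 210.1]
 [257.9 210.1]
 [343.2 184.2]
 [222.7 184.3]] 1.7 [565.4885088  -61.30317083 167.68717391]
```

View pics/c_w.png

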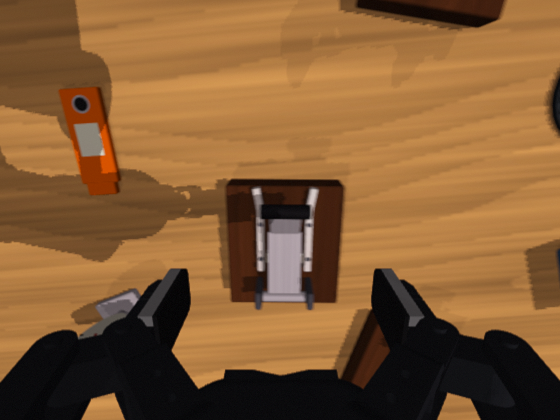

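Bar ends are at (261,212) and (310,212) against the predicted (258,210) and (309,210), so the dock sits about 1–1.5 mm off the fit. I'll blend that in.

```bash
sed -i 's/^DOCK=.*/DOCK=(596.3,-58.6,-0.085)/' go.py; python3 go.py d -30 0 55
```

```text
[566.4 -56.1  55. ]
shift [-0.0008  0.0055  0.1127] turn [-0.12 -0.18 -0.09] | ee [565.5 -61.3 167.7] F [-0.7 -1.9 -0.8] w 85.3 t 1.7
```

```bash
python3 -m handwheel '0.65 -0.001 0.0055 0.02 0.1 0.2 0; 0.65 -0.001 0.0055 0.04 0.1 0.2 0; 0.65 -0.001 0.0055 0.06 0.1 0.2 0; 0.65 -0.001 0.0055 0.08 0.1 0.2 0; 0.65 -0.001 0.0055 0.08 0.1 0.2 0' 30; python3 go.py d -30 0 55
```

```text
time_s: 2.2
ee_pos: [563.7, -54.3, 84.9]
orientation: [-0.007, 0.043, 0.999, -0.001]
contact_force: [-0.5, 0.1, 0.9]
grip_width: 55.3
[566.4 -56.1  55. ]
shift [-0.0033 -0.0014  0.0298] turn [-0.12 -0.76 -0.04] | ee [563.7 -54.3  84.9] F [-0.5  0.1  0.9] w 55.3 t 2.2
```

```bash
python3 -m handwheel '0.65 -0.0033 -0.0014 0.01 -0.1 -0.8 0; 0.65 -0.0033 -0.0014 0.022 -0.1 -0.8 0; 0.65 -0.0033 -0.0014 0.03 -0.1 -0.8 0; 0.65 -0.0033 -0.0014 0.03 -0.1 -0.8 0; 0.65 -0.0033 -0.0014 0.03 -0.1 -0.8 0'; python3 go.py d -30 0 55; python3 - <<'E'
from h import *
from go import d2w
p=vision.camera_params('wrist'); im=vision.camera('wrist'); cv2.imwrite('pics/d_w.png',im[:,:,::-1])
crop(vision.camera('scene'),200,150,160,120,5,'pics/d_s.png')
print(np.round(proj(p,[d2w(-30,20,75),d2w(-30,-20,75),d2w(-40,55,30),d2w(-40,-55,30)]),1))
E
```

```text
time_s: 2.7
ee_pos: [566.6, -55.9, 55.1]
orientation: [0.0, 0.043, 0.999, -0.0]
contact_force: [0.1, -0.0, 0.3]
grip_width: 55.3
[566.4 -56.1  55. ]
shift [ 0.0002 -0.0002  0.0001] turn [-0.02  0.05 -0.04] | ee [566.6 -55.9  55.1] F [ 0.1 -0.   0.3] w 55.3 t 2.7
[[322.  291.2]
 [232.7 291.2]
 [374.  232.2]
 [182.1 232.2]]
```

View pics/d_w.png

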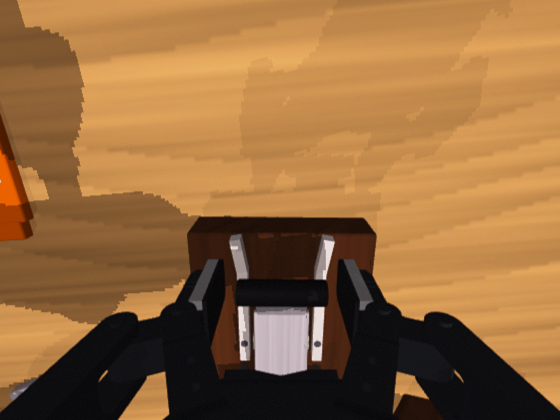

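View pics/d_s.png

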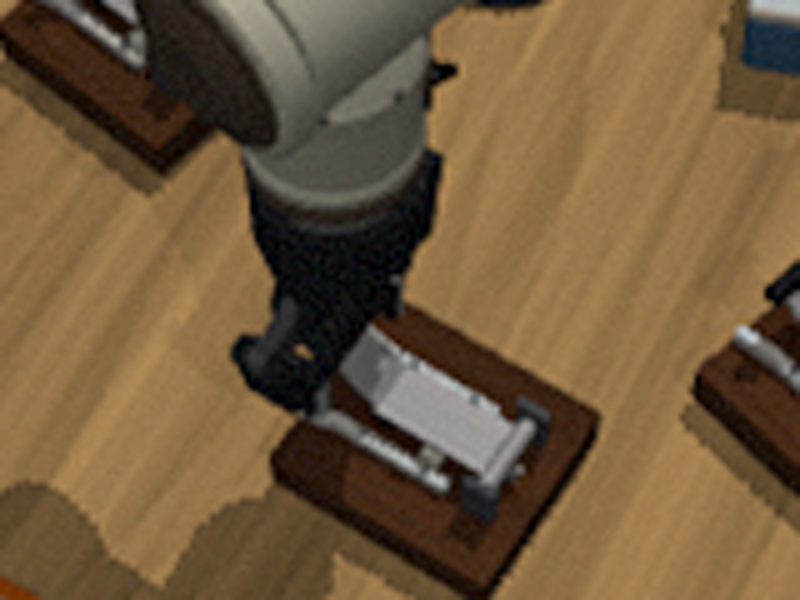

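The bar (237–327, row 292) is centred at column 282, and the fingers at about 281. It is aligned, so I'm closing on it.

```bash
python3 -m handwheel '0.4 0 0 0 0 0 0; 0.4 0 0 0 0 0 0; 0.4 0 0 0 0 0 0; 0.4 0 0 0 0 0 0; 0.4 0 0 0 0 0 0' 30; python3 go.py d -30 0 55
```

```text
time_s: 3.3
ee_pos: [567.4, -55.6, 56.4]
orientation: [0.001, 0.043, 0.999, -0.0]
contact_force: [-1.9, 3.3, 5.3]
grip_width: 39.1
[566.4 -56.1  55. ]
shift [ 0.001  -0.0005  0.0014] turn [ 0.01  0.15 -0.04] | ee [567.4 -55.6  56.4] F [-1.9  3.3  5.3] w 39.1 t 3.3
```

```bash
cat > arc.py <<'E'
import sys
from h import *
from go import *
B0=np.array(eval(open('b0.txt').read()))  # TCP world when theta=0
def P(th):
    dx=-92*np.cos(th)+23*np.sin(th)+92; dz=92*np.sin(th)+23*np.cos(th)-23
    c,n=np.cos(DOCK[2]),np.sin(DOCK[2]); return B0+[c*dx,n*dx,dz]
if __name__=='__main__':
    o=readout.observe(); q=rot(o['orientation'])
    for th in map(float,sys.argv[1:]):
        print(th, np.round(q.inv().apply(P(th)-o['ee_pos'])/1000,4))
    print('turn',np.round((q.inv()*tgt(np.degrees(DOCK[2]))).as_rotvec(degrees=True),2),'ee',np.round(o['ee_pos'],1),'F',np.round(o['contact_force'],1),'w',round(o['grip_width'],1),'t',round(o['time_s'],2))
    ths=np.linspace(-.1,1.7,1801); d=[np.linalg.norm((P(t)-o['ee_pos'])) for t in ths]; i=np.argmin(d); print('theta est',ths[i],'dist',d[i])
E
echo "[567.0,-55.8,56.2]">b0.txt; python3 arc.py .08 .16 .25 .35 .45
```

```text
0.08 [-0.0017 -0.0002 -0.0071]
0.16 [-0.0044 -0.0002 -0.0142]
0.25 [-0.0082 -0.0002 -0.0219]
0.35 [-0.0131 -0.0002 -0.03  ]
0.45 [-0.0188 -0.0002 -0.0375]
turn [ 0.01  0.15 -0.04] ee [567.4 -55.6  56.4] F [-1.9  3.3  5.3] w 39.1 t 3.3
theta est 0.0030000000000000027 dist 0.42498665119710693
```

```bash
python3 -m handwheel '0.4 -0.0017 0 -0.007 0 0 0; 0.4 -0.0044 0 -0.0142 0 0 0; 0.4 -0.0082 0 -0.0219 0 0 0; 0.4 -0.0131 0 -0.03 0 0 0; 0.4 -0.0188 0 -0.0375 0 0 0' 40; python3 arc.py .5 .6 .7 .8 .9
```

```text
time_s: 3.8
ee_pos: [585.4, -57.2, 94.0]
orientation: [0.0, 0.043, 0.999, 0.0]
contact_force: [0.5, 0.8, -6.6]
grip_width: 39.1
0.5 [-0.0038 -0.0002 -0.0035]
0.6 [-0.0106 -0.0002 -0.0101]
0.7 [-0.018  -0.0001 -0.016 ]
0.8 [-0.0259 -0.0001 -0.0212]
0.9 [-0.0343 -0.0001 -0.0255]
turn [ 0.01  0.   -0.04] ee [585.4 -57.2  94. ] F [ 0.5  0.8 -6.6] w 39.1 t 3.8
theta est 0.44600000000000006 dist 0.6030948493421197
```

Check it's really held before going on past the middle.

```bash
python3 - <<'E'
from h import *
cv2.imwrite('pics/e_w.png',vision.camera('wrist')[:,:,::-1])
E
```

```text
(no output)
```

View pics/e_w.png

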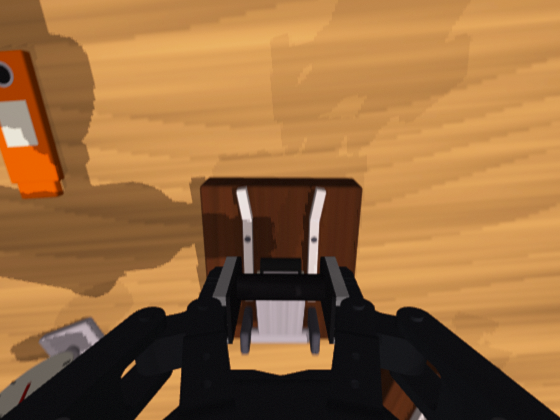

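The bar (row 287) is between the pads and the clip is rising. Continuing along the arc.

```bash
python3 -m handwheel '0.4 -0.0038 0 -0.0035 0 0 0; 0.4 -0.0106 0 -0.0101 0 0 0; 0.4 -0.018 0 -0.016 0 0 0; 0.4 -0.0259 0 -0.0212 0 0 0; 0.4 -0.0343 0 -0.0255 0 0 0'; python3 arc.py 1 1.1 1.2 1.3 1.38
```

```text
time_s: 4.35
ee_pos: [622.3, -60.6, 122.1]
orientation: [0.002, 0.043, 0.999, -0.0]
contact_force: [0.0, 0.1, -4.8]
grip_width: 38.8
1.0 [-0.0062  0.0001 -0.0009]
1.1 [-0.0153  0.0001 -0.0035]
1.2 [-0.0246  0.0001 -0.0051]
1.3 [-0.0341  0.0001 -0.0058]
1.38 [-0.0417  0.0001 -0.0056]
turn [-0.02  0.23 -0.05] ee [622.3 -60.6 122.1] F [ 0.   0.1 -4.8] w 38.8 t 4.35
theta est 0.936 dist 1.2769586569267426
```

```bash
python3 -m handwheel '0.4 -0.0062 0 -0.001 0 0 0; 0.4 -0.0153 0 -0.0035 0 0 0; 0.4 -0.0246 0 -0.0051 0 0 0; 0.4 -0.0341 0 -0.0058 0 0 0; 0.4 -0.0417 0 -0.0056 0 0 0'; python3 arc.py 1.4 1.44 1.47
```

```text
time_s: 4.85
ee_pos: [665.8, -64.7, 129.6]
orientation: [0.004, 0.043, 0.999, -0.001]
contact_force: [0.4, -0.1, 2.7]
grip_width: 38.6
1.4 [0.0002 0.0005 0.0018]
1.44 [-0.0035  0.0005  0.0022]
1.47 [-0.0064  0.0005  0.0026]
turn [-0.06  0.44 -0.05] ee [665.8 -64.7 129.6] F [ 0.4 -0.1  2.7] w 38.6 t 4.85
theta est 1.401 dist 1.8775762175859505
```

```bash
python3 -m handwheel '0.4 -0.0035 0 0.002 0 0.4 0; 0.4 -0.0064 0 0.0025 0 0.4 0; 0.4 -0.0064 0 0.0025 0 0.4 0'; python3 arc.py 1.44 1.47; python3 - <<'E'
from h import *
cv2.imwrite('pics/f_w.png',vision.camera('wrist')[:,:,::-1])
E
```

```text
time_s: 5.15
ee_pos: [674.0, -65.5, 128.7]
orientation: [0.002, 0.043, 0.999, -0.001]
contact_force: [2.3, 0.7, 4.5]
grip_width: 38.5
1.44 [0.0046 0.0005 0.0012]
1.47 [0.0018 0.0005 0.0016]
turn [-0.08  0.25 -0.04] ee [674.  -65.5 128.7] F [2.3 0.7 4.5] w 38.5 t 5.15
theta est 1.486 dist 1.949801980273553
```

View pics/f_w.png

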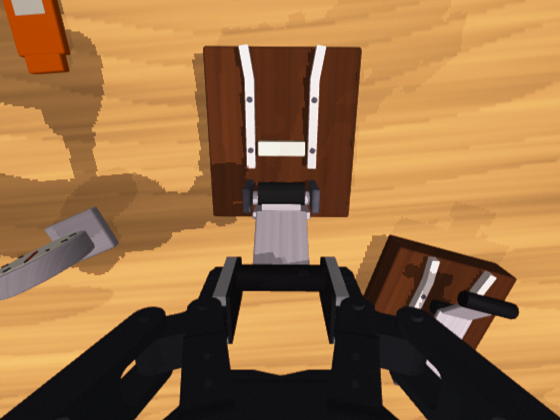

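Clip fully open; the white backstop front edge is at about row 142. Release gently and lift off.

```bash
python3 -m handwheel '0.5 0 0 0 0 0 0; 0.65 0 0 0 0 0 0; 0.65 0 0 0 0 0 0; 0.65 0 0 -0.02 0 0 0; 0.65 0 0 -0.045 0 0 0'; python3 - <<'E'
from h import *
from go import *
from cell import vision
im=vision.camera('wrist'); p=vision.camera_params('wrist'); cv2.imwrite('pics/g_w.png',im[:,:,::-1])
for x in (22,27,32): print(x,np.round(proj(p,[d2w(x,17,39),d2w(x,-17,39)]),1))
print(np.round(proj(p,[d2w(-40,55,30),d2w(-40,-55,30),d2w(85,55,30),d2w(85,-55,30)]),1))
crop('pics/g_w.png',180,20,200,150,4,'pics/g_w2.png')
print(readout.observe()['ee_pos'],readout.observe()['contact_force'])
E
```

```text
time_s: 5.7
ee_pos: [672.2, -65.1, 171.9]
orientation: [-0.0, 0.043, 0.999, -0.0]
contact_force: [0.3, -0.4, 0.0]
grip_width: 55.7
22 [[299.5 130.4]
 [260.3 130.4]]
27 [[299.4 136.3]
 [260.5 136.3]]
32 [[299.3 142.1]
 [260.6 142.1]]
[[346.   52.9]
 [213.8  53. ]
 [337.4 197.1]
 [222.7 197.1]]
[675.33082228 -65.86105452 178.64601311] [ 2.26983958 -0.70135703  3.67017661]
```

View pics/g_w.png

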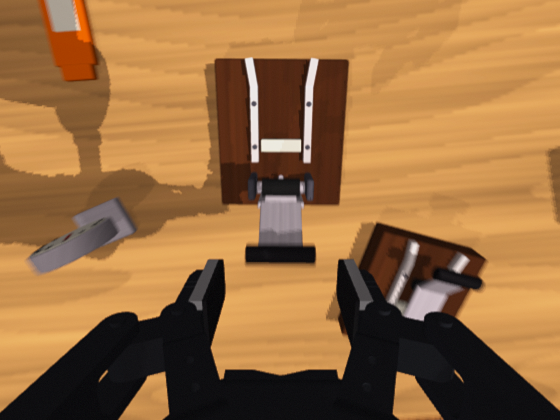

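View pics/g_w2.png

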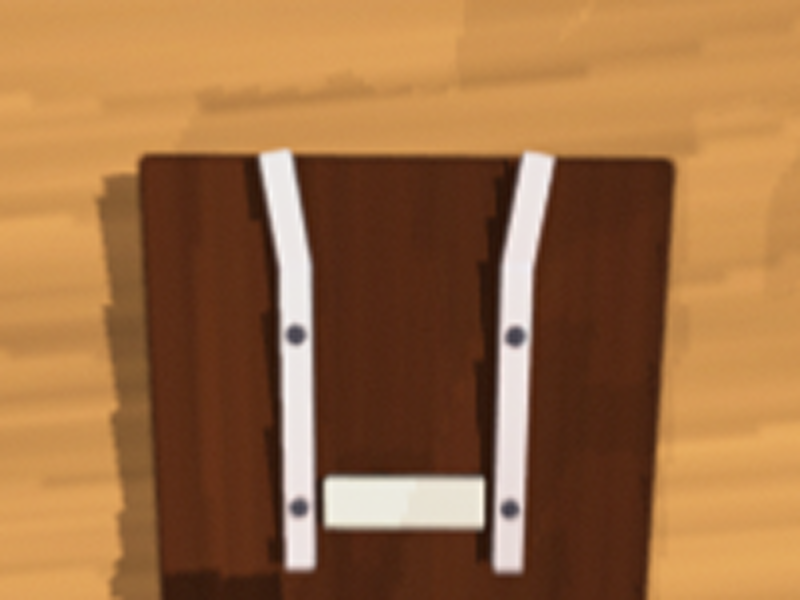

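Backstop face interpolated between the rail marks comes out at dock x ≈ 24.5, inside 22–32. The clip stays open on its own. Now to the fob.

```bash
python3 go.py 467.5 -234.3 150 -1.5
```

```text
[ 467.5 -234.3  150. ]
shift [ 0.1929 -0.1855  0.0273] turn [-0.16  0.54 -3.41] | ee [675.3 -65.9 178.6] F [ 2.3 -0.7  3.7] w 55.6 t 5.75
```

```bash
python3 -m handwheel '0.65 0.035 -0.034 -0.005 0 0.5 -1; 0.65 0.07 -0.068 0 0 0.5 -2; 0.65 0.105 -0.102 0.005 0 0.5 -3.4; 0.65 0.14 -0.136 0.015 0 0.5 -3.4; 0.65 0.17 -0.165 0.02 0 0.5 -3.4'; python3 go.py 467.5 -234.3 100 -1.5
```

```text
time_s: 6.25
ee_pos: [489.7, -216.6, 156.4]
orientation: [-0.0, 0.013, 1.0, -0.001]
contact_force: [0.3, -0.8, 0.3]
grip_width: 55.6
[ 467.5 -234.3  100. ]
shift [ 0.0217 -0.0181  0.0564] turn [-0.15 -0.02 -0.03] | ee [ 489.7 -216.6  156.4] F [ 0.3 -0.8  0.3] w 55.6 t 6.25
```

```bash
python3 -m handwheel '0.65 0.012 -0.01 0.02 0 0 0; 0.65 0.0217 -0.018 0.04 0 0 0; 0.65 0.0217 -0.018 0.056 0 0 0; 0.65 0.0217 -0.018 0.056 0 0 0; 0.65 0.0217 -0.018 0.056 0 0 0'; python3 - <<'E'
from h import *
p=vision.camera_params('wrist'); print(readout.observe()['ee_pos']); im=vision.camera('wrist'); cv2.imwrite('pics/h_w.png',im[:,:,::-1])
print(np.round(proj(p,[[555.5,-236.5-14,8],[555.5,-236.5+14,8],[455.5,-234-18,8],[455.5,-234+18,8]]),1))
E
```

```text
time_s: 6.75
ee_pos: [467.5, -234.1, 100.6]
orientation: [-0.0, 0.013, 1.0, -0.001]
contact_force: [-0.2, -0.0, 0.6]
grip_width: 55.4
[ 467.54391794 -234.09784366  100.5773937 ]
[[263.2 307.6]
 [295.3 306.9]
 [255.6 197.4]
 [302.1 196.2]]
```

View pics/h_w.png

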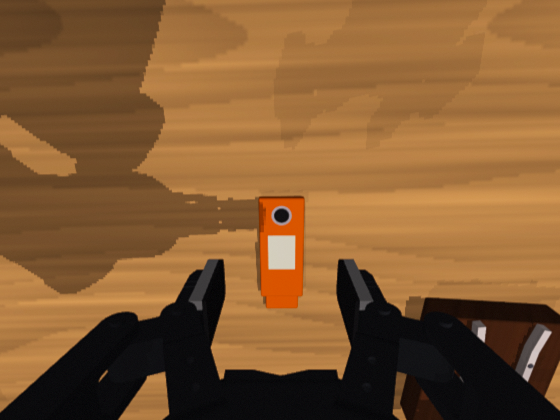

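Fob tail is at (258–304, 197), nose centre at column 282, finger centre about 281. Aligned, so descending.

```bash
python3 -m handwheel '0.54 0 0.0005 0.03 0 0 0; 0.54 0 0.0005 0.06 0 0 0; 0.54 0 0.0005 0.085 0 0 0; 0.54 0 0.0005 0.09 0 0 0; 0.54 0 0.0005 0.09 0 0 0' 40; python3 go.py 467.5 -233.6 6 -1.5
```

```text
time_s: 7.3
ee_pos: [468.5, -234.2, 11.6]
orientation: [0.0, 0.013, 1.0, -0.002]
contact_force: [0.5, -0.7, 0.2]
grip_width: 46.3
[ 467.5 -233.6    6. ]
shift [0.001  0.0005 0.0056] turn [-0.19  0.04  0.02] | ee [ 468.5 -234.2   11.6] F [ 0.5 -0.7  0.2] w 46.3 t 7.3
```

```bash
python3 -m handwheel '0.54 0.001 0.0005 0.003 0 0 0; 0.54 0.001 0.0005 0.005 0 0 0; 0.54 0.001 0.0005 0.0065 0 0 0; 0.54 0.001 0.0005 0.0065 0 0 0'; python3 go.py 467.5 -233.6 3 -1.5;  python3 - <<'E'
from h import *
im=vision.camera('wrist'); cv2.imwrite('pics/i_w.png',im[:,:,::-1])
crop(vision.camera('scene'),150,200,160,120,5,'pics/i_s.png')
E
```

```text
time_s: 7.7
ee_pos: [467.8, -233.8, 5.5]
orientation: [0.001, 0.013, 1.0, -0.002]
contact_force: [-0.3, -0.5, -0.4]
grip_width: 45.7
[ 467.5 -233.6    3. ]
shift [0.0003 0.0002 0.0025] turn [-0.22  0.07  0.02] | ee [ 467.8 -233.8    5.5] F [-0.3 -0.5 -0.4] w 45.7 t 7.7
```

View pics/i_w.png

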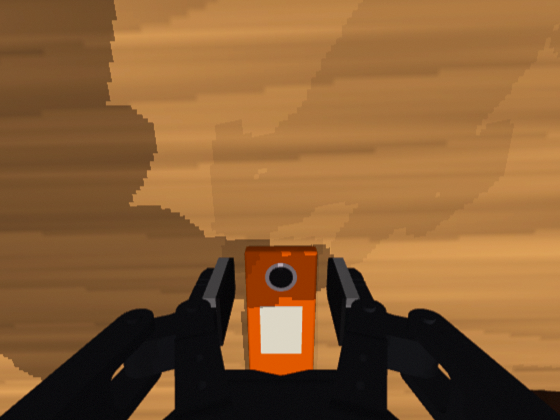

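View pics/i_s.png

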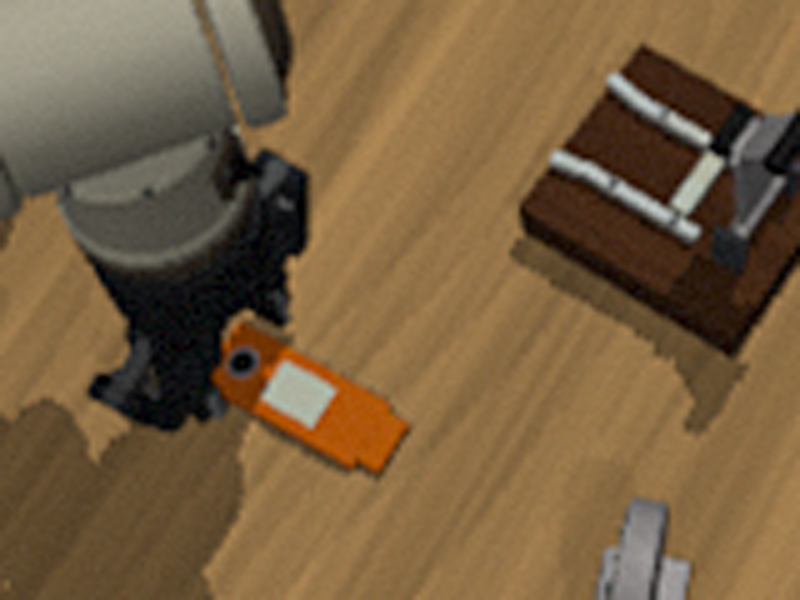

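Fob (245–316) sits centred between the pads (≈232 and 330). Going down the last bit and watching the force.

```bash
python3 -m handwheel '0.54 0 0 0.0015 0 0 0; 0.54 0 0 0.003 0 0 0; 0.54 0 0 0.003 0 0 0'; python3 go.py 467.5 -233.6 3 -1.5
```

```text
time_s: 8.1
ee_pos: [467.5, -233.6, 2.1]
orientation: [0.0, 0.013, 1.0, -0.002]
contact_force: [0.0, 0.3, 0.1]
grip_width: 46.1
[ 467.5 -233.6    3. ]
shift [-0.      0.     -0.0009] turn [-0.19  0.03  0.02] | ee [ 467.5 -233.6    2.1] F [0.  0.3 0.1] w 46.1 t 8.1
```

```bash
python3 -m handwheel '0.46 0 0 0 0 0 0; 0.3 0 0 0 0 0 0; 0.3 0 0 0 0 0 0; 0.3 0 0 0 0 0 0' 40; python3 go.py 467.5 -233.6 3 -1.5
```

```text
time_s: 8.5
ee_pos: [467.7, -233.7, 2.3]
orientation: [0.0, 0.013, 1.0, -0.002]
contact_force: [-0.1, -1.0, 1.5]
grip_width: 34.6
[ 467.5 -233.6    3. ]
shift [ 0.0002  0.0001 -0.0007] turn [-0.2   0.05  0.02] | ee [ 467.7 -233.7    2.3] F [-0.1 -1.   1.5] w 34.6 t 8.5
```

```bash
python3 -m handwheel '0.3 0 0 -0.005 0 0 0; 0.3 0 0 -0.02 0 0 0; 0.3 0 0 -0.045 0 0 0; 0.3 0 0 -0.07 0 0 0; 0.3 0 0 -0.075 0 0 0' 50; python3 go.py d -150 0 75; python3 - <<'E'
from h import *
im=vision.camera('wrist'); cv2.imwrite('pics/j_w.png',im[:,:,::-1])
crop(vision.camera('scene'),150,200,160,120,5,'pics/j_s.png')
E
```

```text
time_s: 9.0
ee_pos: [469.7, -235.1, 81.3]
orientation: [0.003, 0.013, 1.0, -0.004]
contact_force: [1.4, -0.9, -0.4]
grip_width: 34.3
[446.8 -45.9  75. ]
shift [0.0277 0.1887 0.0046] turn [-0.44  0.38  3.4 ] | ee [ 469.7 -235.1   81.3] F [ 1.4 -0.9 -0.4] w 34.3 t 9.0
```

View pics/j_w.png

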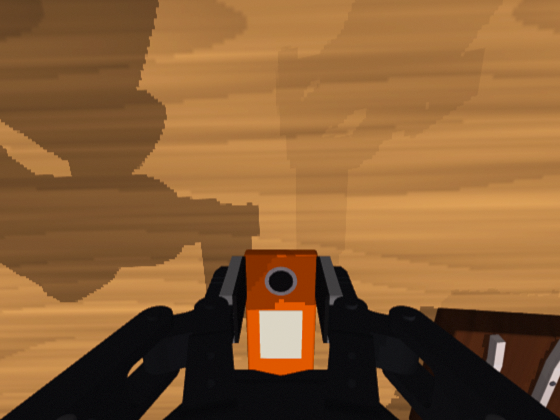

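View pics/j_s.png

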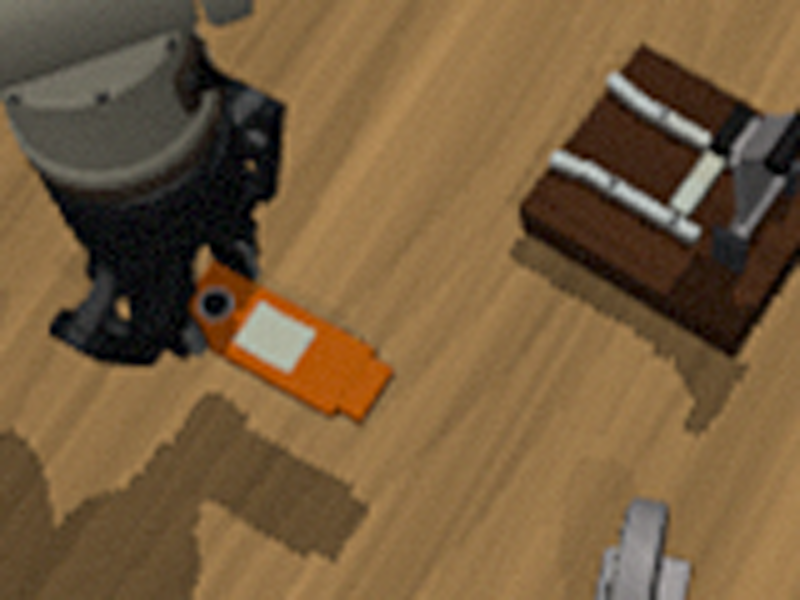

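The fob is held level and straight (tail at 246–316). Moving in front of the channel.

```bash
python3 -m handwheel '0.3 0.007 0.04 0 0 0 1; 0.3 0.014 0.08 0 0 0 2; 0.3 0.021 0.12 0 -0.2 0.2 3; 0.3 0.0277 0.16 0.004 -0.3 0.3 3.4; 0.3 0.0277 0.187 0.005 -0.3 0.3 3.4'; python3 go.py d -150 0 45
```

```text
time_s: 9.6
ee_pos: [442.8, -43.6, 70.4]
orientation: [-0.003, 0.042, 0.999, 0.001]
contact_force: [1.1, -0.2, -1.1]
grip_width: 33.8
[446.8 -45.9  45. ]
shift [-0.0044 -0.002   0.0254] turn [ 0.09 -0.37  0.03] | ee [442.8 -43.6  70.4] F [ 1.1 -0.2 -1.1] w 33.8 t 9.6
```

```bash
python3 -m handwheel '0.3 0 0 0.01 0 0 0; 0.3 0 0 0.02 0 0 0; 0.3 0 0 0.03 0 0 0; 0.3 0 0 0.03 0 0 0'; python3 go.py d -150 0 36;python3 - <<'E'
from h import *
from go import *
p=vision.camera_params('wrist');im=vision.camera('wrist'); cv2.imwrite('pics/k_w.png',im[:,:,::-1])
S=vision.camera_params('scene'); T=vision.camera_params('top')
s=vision.camera('scene'); t=vision.camera('top')
crop(s,190,150,160,120,5,'pics/k_s.png'); crop(t,250,140,120,130,4.6,'pics/k_t.png')
E
```

```text
time_s: 10.0
ee_pos: [441.1, -43.9, 38.3]
orientation: [-0.005, 0.043, 0.999, 0.002]
contact_force: [-0.0, 0.2, -0.4]
grip_width: 34.3
[446.8 -45.9  36. ]
shift [-0.006  -0.0014  0.0022] turn [ 0.15 -0.6  -0.06] | ee [441.1 -43.9  38.3] F [-0.   0.2 -0.4] w 34.3 t 10.0
```

View pics/k_s.png

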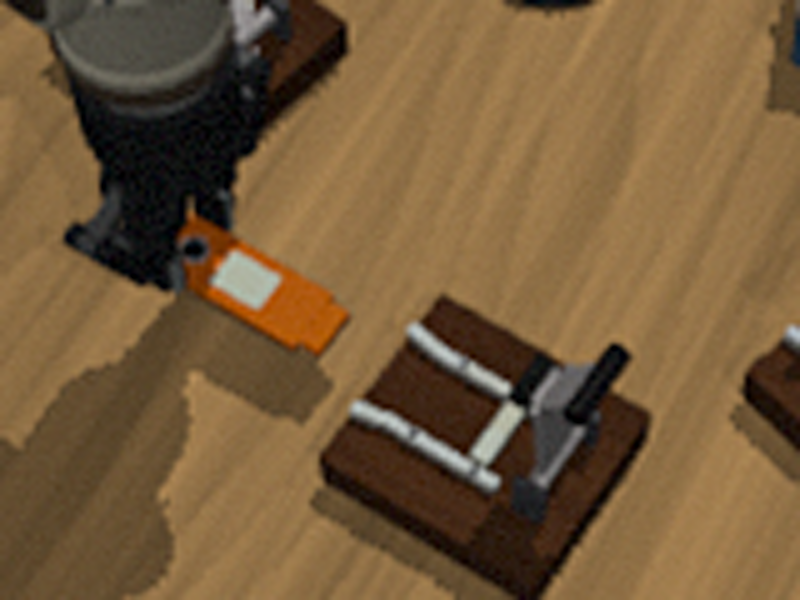

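View pics/k_t.png

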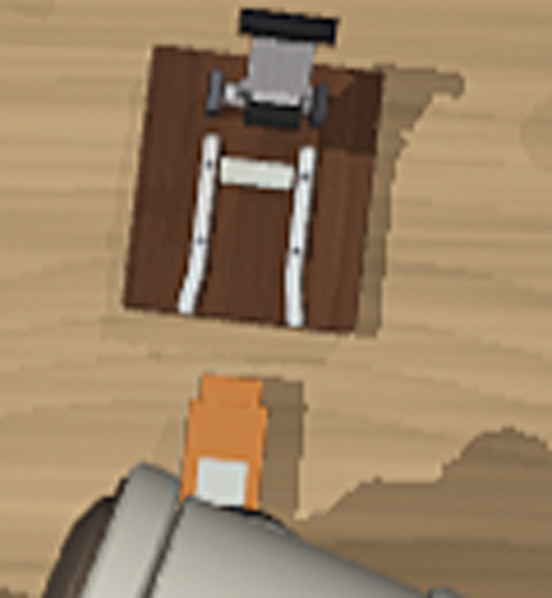

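View pics/k_w.png

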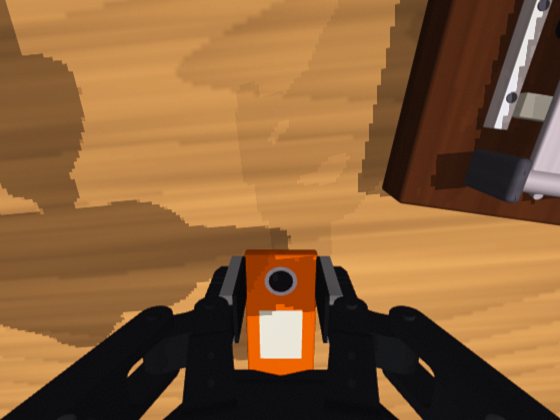

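From the top view the fob nose (233.5,377) is about 1 mm left of the channel axis extrapolated (235.4), matching the pose calculation. Correcting and entering the mouth.

```bash
python3 go.py d -140 0 34.8;  python3 -m handwheel '0.3 -0.008 -0.0015 0.0015 0.1 -0.6 0; 0.3 -0.016 -0.0015 0.0035 0.1 -0.6 0; 0.3 -0.016 -0.0015 0.0035 0.1 -0.6 0;0.3 -0.016 -0.0015 0.0035 0.1 -0.6 0'; python3 go.py d -120 0 34.8
```

```text
[456.8 -46.7  34.8]
shift [-0.0142 -0.0012  0.0055] turn [ 0.09 -0.37 -0.04] | ee [442.8 -44.3  40.4] F [ 0.4  0.8 -1.9] w 34.3 t 10.15
time_s: 10.55
ee_pos: [458.9, -47.2, 36.9]
orientation: [0.002, 0.043, 0.999, -0.0]
contact_force: [-0.1, 0.0, -1.3]
grip_width: 34.1
[476.7 -48.4  34.8]
shift [-0.0178  0.0004  0.0021] turn [-0.02  0.23 -0.04] | ee [458.9 -47.2  36.9] F [-0.1  0.  -1.3] w 34.1 t 10.55
```

```bash
python3 -m handwheel '0.3 -0.005 0.0004 0.002 0 0.2 0; 0.3 -0.01 0.0004 0.002 0 0.2 0; 0.3 -0.015 0.0004 0.002 0 0.2 0; 0.3 -0.018 0.0004 0.002 0 0.2 0; 0.3 -0.018 0.0004 0.002 0 0.2 0'; python3 go.py d -100 0 34.3; python3 - <<'E'
from h import *
s=vision.camera('scene'); t=vision.camera('top')
crop(s,190,170,120,90,6.6,'pics/l_s.png'); crop(t,260,140,90,90,6.6,'pics/l_t.png')
E
```

```text
time_s: 11.05
ee_pos: [477.5, -48.5, 35.1]
orientation: [0.001, 0.043, 0.999, -0.0]
contact_force: [-0.4, 0.1, -0.1]
grip_width: 34.0
[496.7 -50.1  34.3]
shift [-0.0192  0.      0.0008] turn [-0.02  0.06 -0.03] | ee [477.5 -48.5  35.1] F [-0.4  0.1 -0.1] w 34.0 t 11.05
```

View pics/l_s.png

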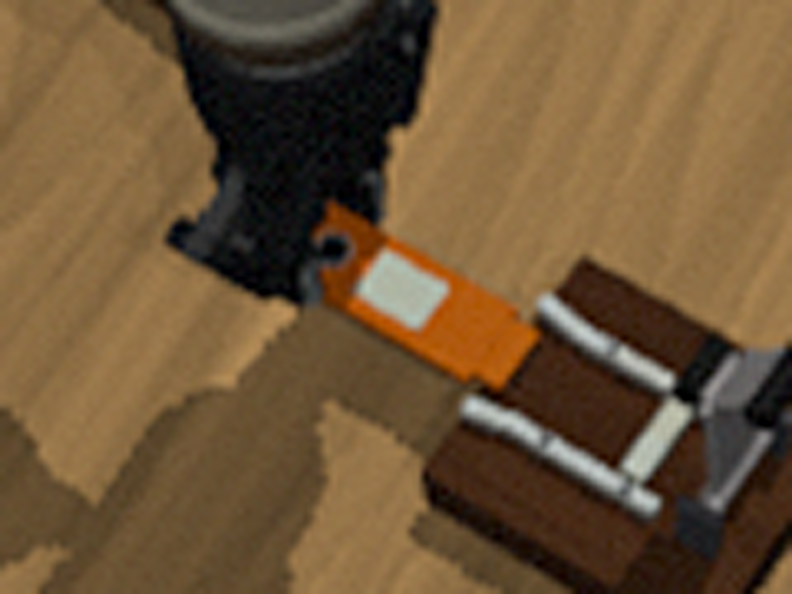

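View pics/l_t.png

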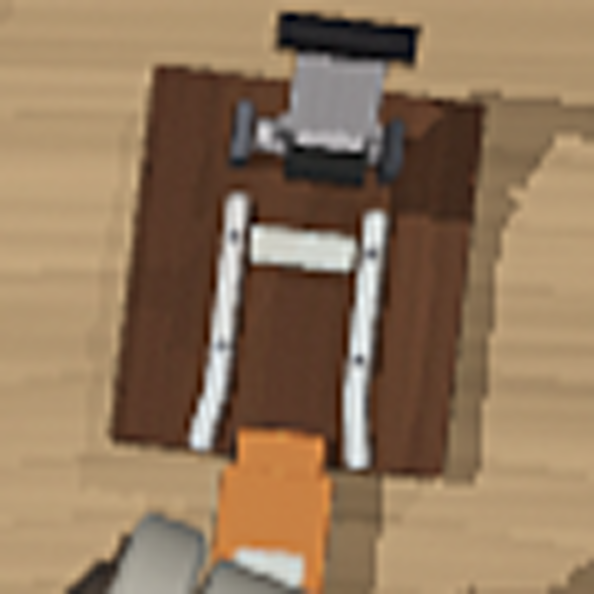

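Nose (238–327, row 433) is centred between the rail mouths (213–346). Sliding on, watching side forces.

```bash
python3 -m handwheel '0.3 -0.006 0 0.0008 0 0 0; 0.3 -0.012 0 0.0008 0 0 0; 0.3 -0.018 0 0.0008 0 0 0; 0.3 -0.024 0 0.0008 0 0 0; 0.3 -0.024 0 0.0008 0 0 0'; python3 go.py d -80 0 33.6
```

```text
time_s: 11.65
ee_pos: [501.9, -50.6, 34.4]
orientation: [0.001, 0.043, 0.999, -0.0]
contact_force: [0.1, 0.2, 0.7]
grip_width: 33.6
[516.6 -51.8  33.6]
shift [-0.0148  0.0001  0.0008] turn [-0.03  0.08 -0.03] | ee [501.9 -50.6  34.4] F [0.1 0.2 0.7] w 33.6 t 11.65
```

```bash
python3 -m handwheel '0.3 -0.004 0 0.0004 0 0 0; 0.3 -0.008 0 0.0008 0 0 0; 0.3 -0.012 0 0.0008 0 0 0; 0.3 -0.015 0 0.0008 0 0 0; 0.3 -0.015 0 0.0008 0 0 0'; python3 go.py d -72 0 33.2;  python3 - <<'E'
from h import *
s=vision.camera('scene'); t=vision.camera('top')
crop(s,190,170,120,90,6.6,'pics/m_s.png'); crop(t,260,140,90,90,6.6,'pics/m_t.png')
E
```

```text
time_s: 12.15
ee_pos: [517.3, -52.0, 33.7]
orientation: [0.001, 0.043, 0.999, -0.0]
contact_force: [0.3, 0.1, -1.1]
grip_width: 34.3
[524.6 -52.5  33.2]
shift [-0.0073  0.0002  0.0005] turn [-0.03  0.1  -0.03] | ee [517.3 -52.   33.7] F [ 0.3  0.1 -1.1] w 34.3 t 12.15
```

View pics/m_s.png

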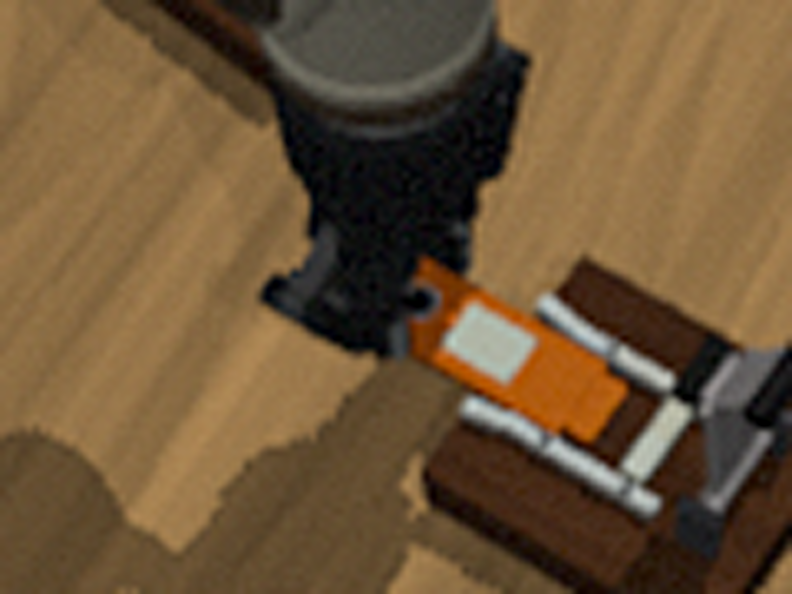

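View pics/m_t.png

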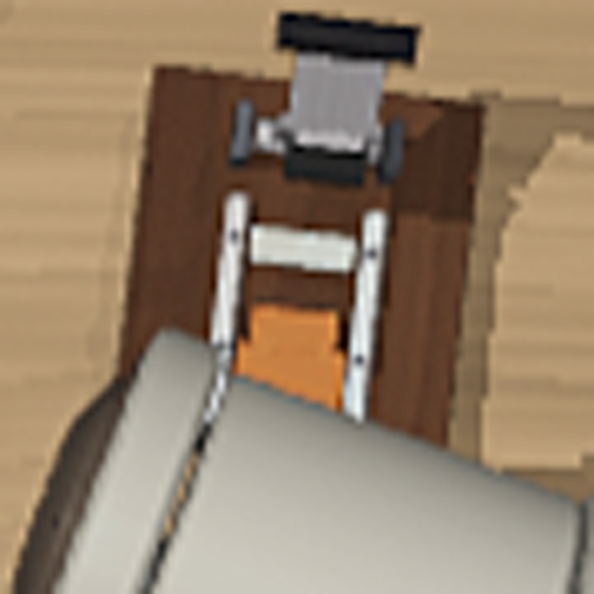

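Both shoulders are inside the straight channel and about 14 mm is left to the stop. 8 mm more, then a slow feel.

```bash
python3 -m handwheel '0.3 -0.003 0.0001 0.0004 0 0 0; 0.3 -0.006 0.0001 0.0006 0 0 0; 0.3 -0.009 0.0001 0.0008 0 0 0; 0.3 -0.009 0.0001 0.0008 0 0 0; 0.3 -0.009 0.0001 0.0008 0 0 0'; python3 go.py d -63.5 0 33
```

```text
time_s: 12.75
ee_pos: [525.8, -52.6, 32.7]
orientation: [0.001, 0.043, 0.999, -0.0]
contact_force: [-0.6, 0.3, 0.1]
grip_width: 33.8
[533.  -53.2  33. ]
shift [-0.0073 -0.     -0.0003] turn [-0.02  0.06 -0.02] | ee [525.8 -52.6  32.7] F [-0.6  0.3  0.1] w 33.8 t 12.75
```

```bash
python3 -m handwheel '0.3 -0.0006 0 0 0 0 0; 0.3 -0.0012 0 0 0 0 0; 0.3 -0.0018 0 0 0 0 0; 0.3 -0.0024 0 0 0 0 0; 0.3 -0.003 0 0 0 0 0'
```

```text
time_s: 13.25
ee_pos: [528.8, -52.8, 32.7]
orientation: [0.001, 0.043, 0.999, -0.0]
contact_force: [-0.1, -0.5, -0.2]
grip_width: 33.9
```

```bash
python3 -m handwheel '0.3 -0.0006 0 0 0 0 0; 0.3 -0.0012 0 0 0 0 0; 0.3 -0.0018 0 0 0 0 0; 0.3 -0.002 0 0 0 0 0'
```

```text
time_s: 13.65
ee_pos: [530.9, -53.0, 32.7]
orientation: [0.001, 0.043, 0.999, -0.0]
contact_force: [0.5, 0.9, -0.5]
grip_width: 33.9
```

```bash
python3 -m handwheel '0.3 -0.0005 0 0 0 0 0; 0.3 -0.001 0 0 0 0 0; 0.3 -0.001 0 0 0 0 0'
```

```text
time_s: 13.95
ee_pos: [531.7, -53.1, 32.6]
orientation: [0.0, 0.043, 0.999, -0.0]
contact_force: [-1.0, -0.6, 0.6]
grip_width: 34.3
```

```bash
python3 -m handwheel '0.3 -0.0005 0 0 0 0 0; 0.3 -0.0005 0 0 0 0 0'
```

```text
time_s: 14.15
ee_pos: [531.8, -53.0, 32.4]
orientation: [-0.0, 0.043, 0.999, -0.0]
contact_force: [-1.9, -0.5, -0.1]
grip_width: 34.1
```

```bash
python3 -m handwheel '0.3 -0.0005 0 0 0 0 0; 0.3 -0.0005 0 0 0 0 0'
```

```text
time_s: 14.35
ee_pos: [531.8, -53.0, 32.3]
orientation: [-0.001, 0.043, 0.999, -0.0]
contact_force: [-4.1, 0.2, 1.4]
grip_width: 33.9
```

Contact: x stalls at 531.8 with 4 N. Hold a steady light push.

```bash
python3 -m handwheel '0.3 -0.0005 0 0 0 0 0; 0.3 -0.0005 0 0 0 0 0; 0.3 -0.0005 0 0 0 0 0'
```

```text
time_s: 14.65
ee_pos: [531.8, -53.0, 32.3]
orientation: [-0.002, 0.043, 0.999, -0.0]
contact_force: [-5.2, 0.3, 3.8]
grip_width: 34.1
```

```bash
python3 -m handwheel '0.3 -0.0003 0 -0.0001 0 0 0; 0.3 -0.0003 0 -0.0001 0 0 0; 0.3 -0.0003 0 -0.0001 0 0 0; 0.3 -0.0003 0 -0.0001 0 0 0'; python3 go.py d -63.5 0 33; python3 - <<'E'
from h import *
s=vision.camera('scene'); t=vision.camera('top')
crop(s,190,170,120,90,6.6,'pics/n_s.png'); crop(t,260,140,90,90,6.6,'pics/n_t.png')
print(readout.observe()['contact_force'])
E
```

```text
time_s: 15.05
ee_pos: [531.8, -53.0, 32.3]
orientation: [-0.002, 0.043, 0.999, 0.0]
contact_force: [-5.5, -0.6, 2.2]
grip_width: 34.1
[533.  -53.2  33. ]
shift [-0.0013 -0.0001 -0.0007] turn [-0.01 -0.22 -0.01] | ee [531.8 -53.   32.3] F [-5.5 -0.6  2.2] w 34.1 t 15.05
[-5.01174228 -0.31917661  2.98211384]
```

View pics/n_s.png

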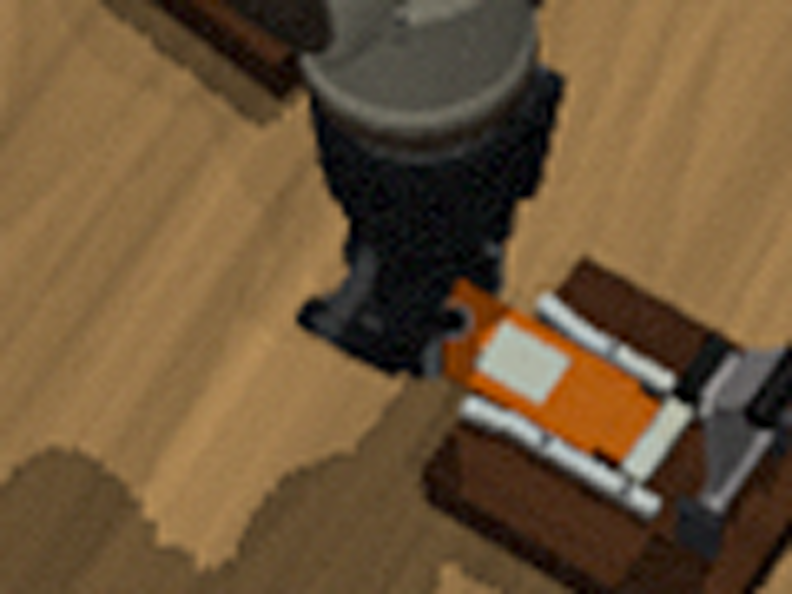

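View pics/n_t.png

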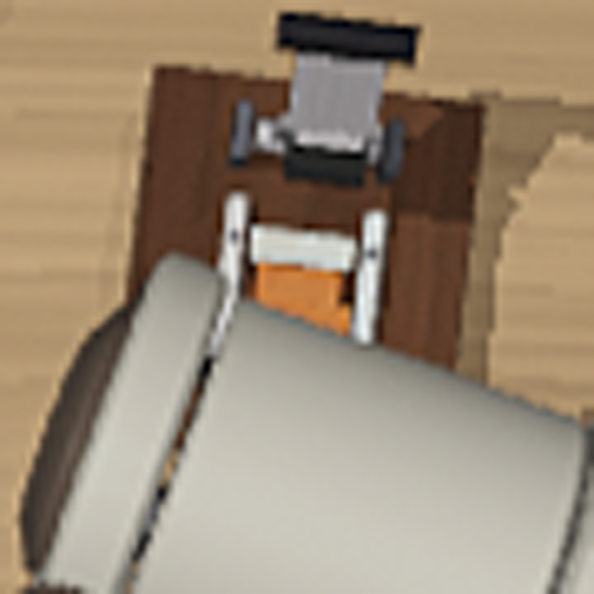

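Nose is flush on the stop in both views, with a steady 5 N. Release straight and rise.

```bash
python3 -m handwheel '0.42 0 0 0 0 0 0; 0.46 0 0 0 0 0 0; 0.52 0 0 0 0 0 0; 0.6 0 0 0 0 0 0; 0.6 0 0 0 0 0 0'; python3 go.py d -63.5 0 33
```

```text
time_s: 15.65
ee_pos: [532.3, -53.1, 32.5]
orientation: [-0.001, 0.043, 0.999, -0.0]
contact_force: [-0.6, -0.3, -0.4]
grip_width: 51.4
[533.  -53.2  33. ]
shift [-0.0007 -0.0001 -0.0005] turn [-0.02 -0.15 -0.  ] | ee [532.3 -53.1  32.5] F [-0.6 -0.3 -0.4] w 51.4 t 15.65
```

```bash
python3 -m handwheel '0.65 0 0 -0.01 0 0 0; 0.65 0 0 -0.04 0 0 0; 0.65 0 0 -0.08 0 0 0; 0.65 0 0 -0.12 0 0 0; 0.65 0 0 -0.15 0 0 0'; python3 go.py 673.5 -65.3 176 -4.87; python3 - <<'E'
from h import *
p=vision.camera_params('wrist')
cv2.imwrite('pics/o_w.png',vision.camera('wrist')[:,:,::-1])
E
```

```text
time_s: 16.15
ee_pos: [533.7, -53.4, 186.3]
orientation: [0.001, 0.042, 0.999, -0.001]
contact_force: [-0.1, -0.8, 0.2]
grip_width: 55.8
[673.5 -65.3 176. ]
shift [-0.1403 -0.      0.0105] turn [-0.07  0.08 -0.  ] | ee [533.7 -53.4 186.3] F [-0.1 -0.8  0.2] w 55.8 t 16.15
```

View pics/o_w.png

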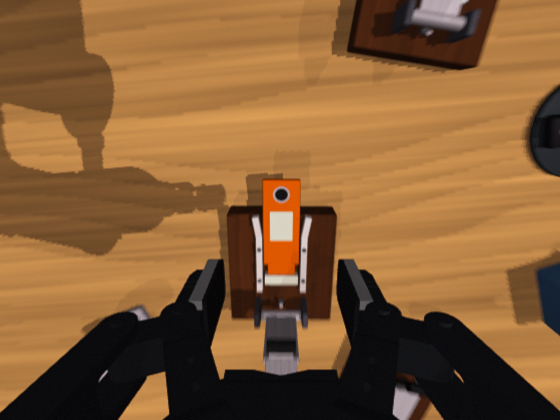

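The fob (263–300, rows 180–275) lies in the channel against the white stop, label up. Back to the bar.

```bash
python3 -m handwheel '0.65 -0.035 0 0 0 0 0; 0.65 -0.075 0 0 0 0 0; 0.65 -0.115 0 0.004 0 0 0; 0.65 -0.139 0 0.0105 0 0 0; 0.65 -0.139 0 0.0105 0 0 0'; python3 go.py 673.5 -65.3 129 -4.87; python3 - <<'E'
from h import *
p=vision.camera_params('wrist')
cv2.imwrite('pics/p_w.png',vision.camera('wrist')[:,:,::-1])
E
```

```text
time_s: 16.7
ee_pos: [676.6, -66.2, 181.0]
orientation: [0.004, 0.042, 0.999, -0.002]
contact_force: [-1.4, 0.0, -1.0]
grip_width: 55.5
[673.5 -65.3 129. ]
shift [0.0036 0.0008 0.052 ] turn [-0.16  0.51  0.02] | ee [676.6 -66.2 181. ] F [-1.4  0.  -1. ] w 55.5 t 16.7
```

View pics/p_w.png

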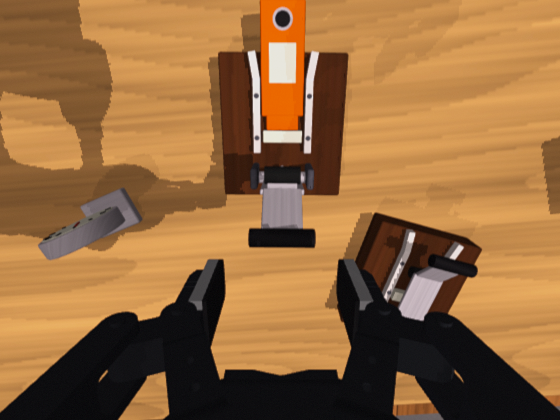

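```bash
python3 -m handwheel '0.65 0.0036 0.0008 0.012 0 0.5 0; 0.65 0.0036 0.0008 0.028 0 0.5 0; 0.65 0.0036 0.0008 0.044 0 0.5 0; 0.65 0.0036 0.0008 0.052 0 0.5 0; 0.65 0.0036 0.0008 0.052 0 0.5 0'; python3 go.py 673.5 -65.3 129 -4.87; python3 - <<'E'
from h import *
cv2.imwrite('pics/q_w.png',vision.camera('wrist')[:,:,::-1])
E
```

```text
time_s: 17.25
ee_pos: [670.6, -64.6, 126.8]
orientation: [-0.002, 0.042, 0.999, -0.001]
contact_force: [1.1, -0.2, -0.4]
grip_width: 55.4
[673.5 -65.3 129. ]
shift [-0.0029 -0.0004 -0.0022] turn [-0.12 -0.28  0.02] | ee [670.6 -64.6 126.8] F [ 1.1 -0.2 -0.4] w 55.4 t 17.25
```

View pics/q_w.png

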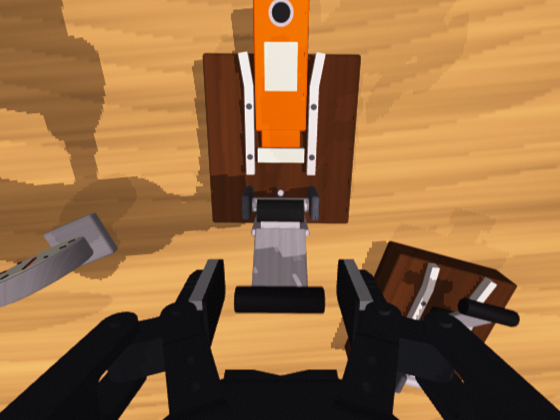

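The bar (235–325, row 299) sits ~3 mm past the pad centre line (row ≈ 291). Shifting 3 mm and closing.

```bash
python3 -m handwheel '0.65 -0.003 -0.0003 -0.002 0 -0.3 0; 0.65 -0.003 -0.0003 -0.002 0 -0.3 0; 0.65 -0.003 -0.0003 -0.002 0 -0.3 0'; python3 -m handwheel '0.5 0 0 0 0 0 0; 0.4 0 0 0 0 0 0; 0.4 0 0 0 0 0 0; 0.4 0 0 0 0 0 0; 0.4 0 0 0 0 0 0' 40; python3 - <<'E'
from h import *
cv2.imwrite('pics/r_w.png',vision.camera('wrist')[:,:,::-1])
E
```

```text
time_s: 17.6
ee_pos: [675.1, -65.6, 131.3]
orientation: [0.002, 0.042, 0.999, -0.002]
contact_force: [-0.6, -1.4, 0.1]
grip_width: 55.8
time_s: 18.1
ee_pos: [675.4, -65.6, 132.1]
orientation: [0.003, 0.042, 0.999, -0.002]
contact_force: [-0.5, 1.4, 5.1]
grip_width: 38.7
```

View pics/r_w.png

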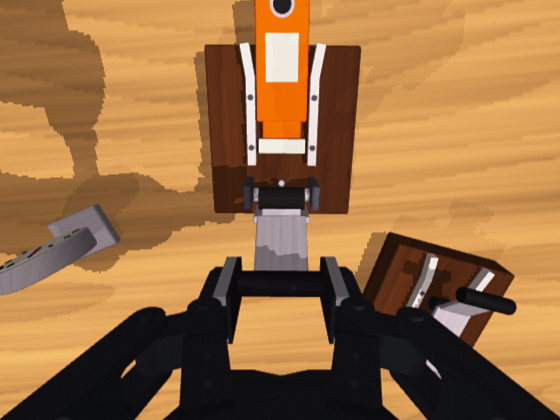

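Holding, but the bar is nearer the fingertips than before. There is plenty of time, so I'll regrip about 4 mm deeper.

```bash
python3 -m handwheel '0.6 0 0 0 0 0 0; 0.6 0 0 0.002 0 0.2 0; 0.6 0 0 0.005 0 0.4 0; 0.6 0.001 0 0.005 0 0.4 0; 0.6 0.001 0 0.005 0 0.4 0'; python3 -m handwheel '0.5 0 0 0 0 0 0; 0.4 0 0 0 0 0 0; 0.4 0 0 0 0 0 0; 0.4 0 0 0 0 0 0; 0.4 0 0 0 0 0 0' 40; python3 arc.py 1.5
```

```text
time_s: 18.65
ee_pos: [674.1, -65.5, 126.5]
orientation: [-0.001, 0.042, 0.999, -0.001]
contact_force: [-0.4, 0.1, -1.4]
grip_width: 51.2
time_s: 19.15
ee_pos: [674.1, -65.5, 126.6]
orientation: [-0.001, 0.042, 0.999, -0.001]
contact_force: [-1.2, -0.7, 1.6]
grip_width: 39.2
1.5 [-0.0009  0.0006  0.    ]
turn [-0.17 -0.15  0.02] ee [674.1 -65.5 126.6] F [-1.2 -0.7  1.6] w 39.2 t 19.15
theta est 1.4909999999999999 dist 0.6001339683321174
```

This matches the original arc within 1 mm (θ ≈ 1.49). Bring the clip down.

```bash
python3 arc.py 1.43 1.36 1.29 1.22 1.15
```

```text
1.43 [ 0.0057  0.0006 -0.0009]
1.36 [ 0.0123  0.0006 -0.0013]
1.29 [ 0.019   0.0006 -0.0013]
1.22 [ 0.0256  0.0006 -0.0008]
1.15 [0.0321 0.0006 0.0001]
turn [-0.17 -0.15  0.02] ee [674.1 -65.5 126.6] F [-1.2 -0.7  1.6] w 39.2 t 19.15
theta est 1.4909999999999999 dist 0.6001339683321174
```

```bash
python3 -m handwheel '0.4 0.0057 0 -0.0009 0 0 0; 0.4 0.0123 0 -0.0013 0 0 0; 0.4 0.019 0 -0.0013 0 0 0; 0.4 0.0256 0 -0.0008 0 0 0; 0.4 0.0321 0 0.0001 0 0 0'; python3 arc.py 1.08 1.0 .92 .84 .76
```

```text
time_s: 19.65
ee_pos: [642.4, -62.7, 127.3]
orientation: [-0.0, 0.042, 0.999, -0.001]
contact_force: [4.5, 1.0, 0.4]
grip_width: 38.8
1.08 [0.0068 0.0004 0.0022]
1.0 [0.014  0.0004 0.0043]
0.92 [0.0211 0.0005 0.007 ]
0.84 [0.028  0.0005 0.0103]
0.76 [0.0345 0.0005 0.0141]
turn [-0.15 -0.01  0.02] ee [642.4 -62.7 127.3] F [4.5 1.  0.4] w 38.8 t 19.65
theta est 1.154 dist 0.8363204411489865
```

```bash
python3 -m handwheel '0.4 0.0068 0.0002 0.0022 0 0 0; 0.4 0.014 0.0002 0.0043 0 0 0; 0.4 0.0211 0.0002 0.007 0 0 0; 0.4 0.028 0.0002 0.0103 0 0 0; 0.4 0.0345 0.0002 0.0141 0 0 0'; python3 arc.py .7 .63 .56 .49 .42
```

```text
time_s: 20.15
ee_pos: [607.3, -59.4, 114.3]
orientation: [-0.0, 0.042, 0.999, -0.001]
contact_force: [-0.5, 1.7, 7.0]
grip_width: 38.9
0.7 [0.004  0.0002 0.0042]
0.63 [0.0093 0.0002 0.0083]
0.56 [0.0142 0.0002 0.0127]
0.49 [0.0188 0.0002 0.0175]
0.42 [0.0231 0.0002 0.0226]
turn [-0.16 -0.02  0.03] ee [607.3 -59.4 114.3] F [-0.5  1.7  7. ] w 38.9 t 20.15
theta est 0.76 dist 1.2379225919743517
```

```bash
python3 -m handwheel '0.4 0.004 0.0002 0.0042 0 0 0; 0.4 0.0093 0.0002 0.0083 0 0 0; 0.4 0.0142 0.0002 0.0127 0 0 0; 0.4 0.0188 0.0002 0.0175 0 0 0; 0.4 0.0231 0.0002 0.0226 0 0 0'; python3 arc.py .37 .32 .27 .22 .18;  python3 - <<'E'
from h import *
cv2.imwrite('pics/s_w.png',vision.camera('wrist')[:,:,::-1])
E
```

```text
time_s: 20.65
ee_pos: [582.0, -57.0, 91.1]
orientation: [-0.002, 0.042, 0.999, -0.001]
contact_force: [-3.4, 1.3, 3.2]
grip_width: 39.1
0.37 [ 0.0005 -0.0001  0.0032]
0.32 [ 0.0031 -0.      0.0071]
0.27 [ 0.0055 -0.      0.0112]
0.22 [ 0.0077 -0.      0.0154]
0.18 [ 0.0093 -0.      0.0189]
turn [-0.14 -0.28  0.04] ee [582.  -57.   91.1] F [-3.4  1.3  3.2] w 39.1 t 20.65
theta est 0.4 dist 1.4972769292682564
```

View pics/s_w.png

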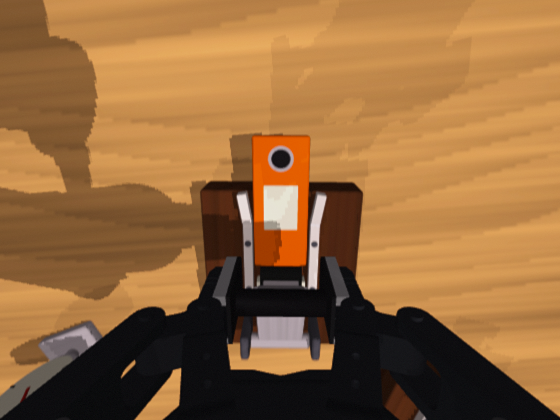

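Bar still firmly in the pads (row ≈ 302), fob in place. Lower further, more slowly.

```bash
python3 -m handwheel '0.4 0.0006 0 0.003 0 0 0; 0.4 0.003 0 0.007 0 0 0; 0.4 0.0053 0 0.011 0 0 0; 0.4 0.0073 0 0.0152 0 0 0; 0.4 0.0088 0 0.0185 0 0 0'; python3 arc.py .15 .12 .1 .08 .06 .05
```

```text
time_s: 21.2
ee_pos: [570.2, -55.8, 70.1]
orientation: [-0.005, 0.042, 0.999, -0.001]
contact_force: [-4.8, 0.4, 2.7]
grip_width: 38.7
0.15 [-0.0013 -0.0002  0.0004]
0.12 [-0.0003 -0.0002  0.003 ]
0.1 [ 0.0003 -0.0002  0.0048]
0.08 [ 0.001  -0.0002  0.0066]
0.06 [ 0.0015 -0.0002  0.0084]
0.05 [ 0.0018 -0.0002  0.0093]
turn [-0.12 -0.62  0.06] ee [570.2 -55.8  70.1] F [-4.8  0.4  2.7] w 38.7 t 21.2
theta est 0.149 dist 1.3859095013048037
```

```bash
python3 -m handwheel '0.4 -0.0008 0 0.001 0 -0.3 0; 0.4 -0.0006 0 0.002 0 -0.3 0; 0.4 -0.0003 0 0.003 0 -0.3 0; 0.4 0 0 0.004 0 -0.3 0; 0.4 0.0003 0 0.005 0 -0.3 0'; python3 arc.py .08 .07 .06 .05
```

```text
time_s: 21.7
ee_pos: [568.0, -55.6, 64.1]
orientation: [-0.005, 0.042, 0.999, -0.001]
contact_force: [-6.8, 0.3, 2.2]
grip_width: 38.8
0.08 [-0.0011 -0.0003  0.0006]
0.07 [-0.0008 -0.0003  0.0015]
0.06 [-0.0005 -0.0003  0.0024]
0.05 [-0.0003 -0.0003  0.0033]
turn [-0.1  -0.56  0.06] ee [568.  -55.6  64.1] F [-6.8  0.3  2.2] w 38.8 t 21.7
theta est 0.08299999999999999 dist 1.2864494249130978
```

```bash
python3 -m handwheel '0.4 -0.001 0 0.0004 0 -0.3 0; 0.4 -0.001 0 0.0008 0 -0.3 0; 0.4 -0.001 0 0.0012 0 -0.3 0; 0.4 -0.001 0 0.0012 0 -0.3 0'; python3 arc.py .06 .05
```

```text
time_s: 22.1
ee_pos: [567.4, -55.5, 61.9]
orientation: [-0.004, 0.042, 0.999, -0.001]
contact_force: [-5.3, 0.5, 2.0]
grip_width: 38.9
0.06 [-0.0012 -0.0003  0.0002]
0.05 [-0.0009 -0.0003  0.0011]
turn [-0.09 -0.48  0.08] ee [567.4 -55.5  61.9] F [-5.3  0.5  2. ] w 38.9 t 22.1
theta est 0.057999999999999996 dist 1.2012237919261108
```

```bash
python3 -m handwheel '0.4 -0.001 0 0.0003 0 -0.3 0; 0.4 -0.001 0 0.0005 0 -0.3 0; 0.4 -0.001 0 0.0005 0 -0.3 0'; python3 arc.py .06 .05 .04;  python3 - <<'E'
from h import *
cv2.imwrite('pics/t_w.png',vision.camera('wrist')[:,:,::-1])
crop(vision.camera('scene'),200,180,120,90,6.6,'pics/t_s.png')
E
```

```text
time_s: 22.4
ee_pos: [567.0, -55.5, 60.4]
orientation: [-0.003, 0.042, 0.999, -0.001]
contact_force: [-5.6, -0.7, 0.8]
grip_width: 38.9
0.06 [-0.0016 -0.0003 -0.0013]
0.05 [-0.0013 -0.0003 -0.0004]
0.04 [-0.001  -0.0003  0.0006]
turn [-0.08 -0.37  0.08] ee [567.  -55.5  60.4] F [-5.6 -0.7  0.8] w 38.9 t 22.4
theta est 0.04300000000000001 dist 1.184567027097564
```

View pics/t_w.png

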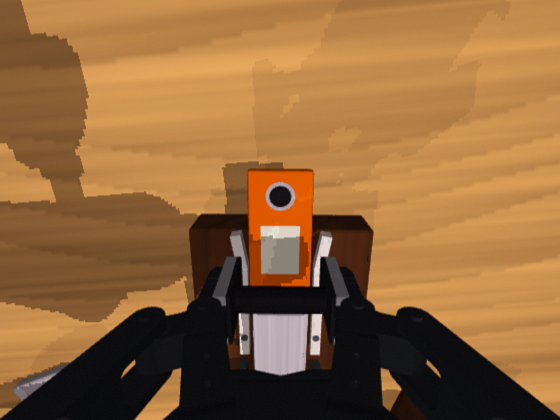

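View pics/t_s.png

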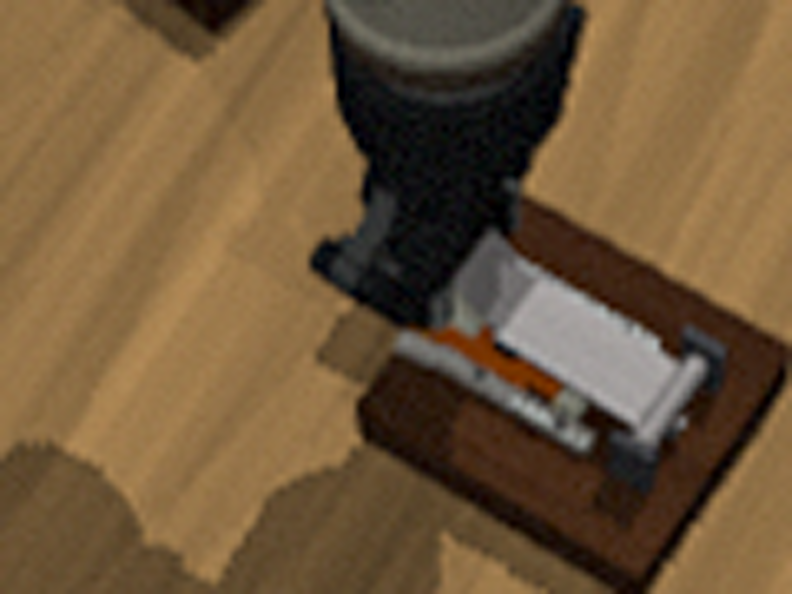

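```bash
python3 -m handwheel '0.4 -0.0012 0 0.0003 0 -0.3 0; 0.4 -0.0012 0 0.0004 0 -0.3 0; 0.4 -0.0012 0 0.0004 0 -0.3 0'; python3 arc.py .05
```

```text
time_s: 22.8
ee_pos: [566.7, -55.5, 59.0]
orientation: [-0.002, 0.042, 0.999, -0.001]
contact_force: [-6.2, -0.6, 1.5]
grip_width: 39.0
0.05 [-0.0016 -0.0003 -0.0017]
turn [-0.07 -0.26  0.07] ee [566.7 -55.5  59. ] F [-6.2 -0.6  1.5] w 39.0 t 22.8
theta est 0.027999999999999997 dist 1.0790122588663513
```

```bash
python3 -m handwheel '0.4 -0.0012 0 0.0003 0 -0.2 0; 0.4 -0.0012 0 0.0003 0 -0.2 0'; python3 -m handwheel '0.4 -0.0008 0 0.0003 0 -0.2 0; 0.4 -0.0008 0 0.0003 0 -0.2 0'
```

```text
time_s: 23.0
ee_pos: [566.3, -55.4, 57.6]
orientation: [-0.002, 0.042, 0.999, -0.0]
contact_force: [-4.6, 0.0, 0.5]
grip_width: 39.0
time_s: 23.2
ee_pos: [566.1, -55.4, 56.6]
orientation: [-0.002, 0.042, 0.999, -0.0]
contact_force: [-5.1, -0.3, 0.4]
grip_width: 39.0
```

```bash
python3 - <<'E'
from h import *
im=vision.camera('wrist')
cv2.imwrite('pics/u_w.png',im[:,:,::-1])
crop(im,180,150,200,150,4,'pics/u_w2.png')
crop(vision.camera('scene'),230,200,80,60,9.5,'pics/u_s.png')
o=readout.observe();print(o['ee_pos'],o['contact_force'],o['moment'])
E
```

```text
[566.09974557 -55.40665349  56.61996424] [-4.75029094 -0.57877719  2.67942358] [-0.00298537  0.50410374  0.0456085 ]
```

View pics/u_w.png

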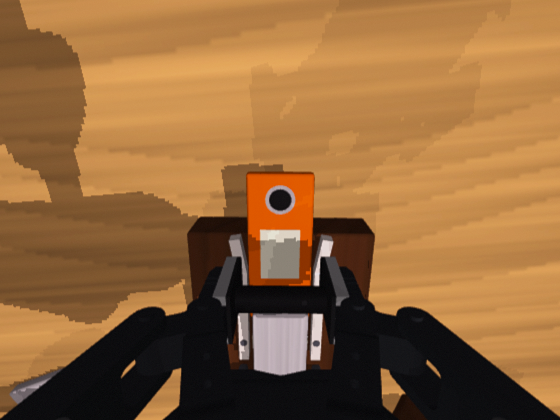

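View pics/u_s.png

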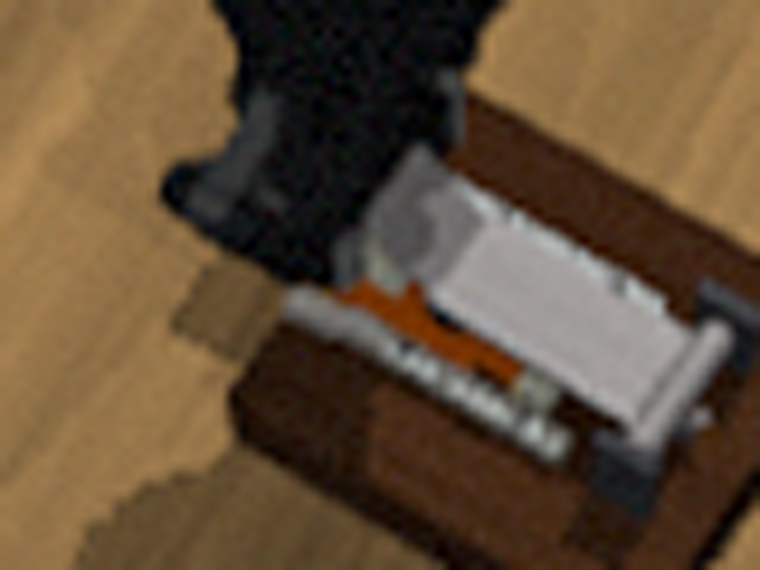

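```bash
python3 - <<'E'
import cv2,numpy as np
a=cv2.imread('pics/d_w.png')[250:390,200:360]; b=cv2.imread('pics/u_w.png')[250:390,200:360]; c=cv2.imread('pics/t_w.png')[250:390,200:360]
m=np.hstack([a,b]); m=cv2.convertScaleAbs(m,alpha=1.8,beta=20)
cv2.imwrite('pics/v.png',cv2.resize(m,None,fx=2.5,fy=2.5,interpolation=cv2.INTER_CUBIC))
E
```

```text
(no output)
```

View pics/v.png

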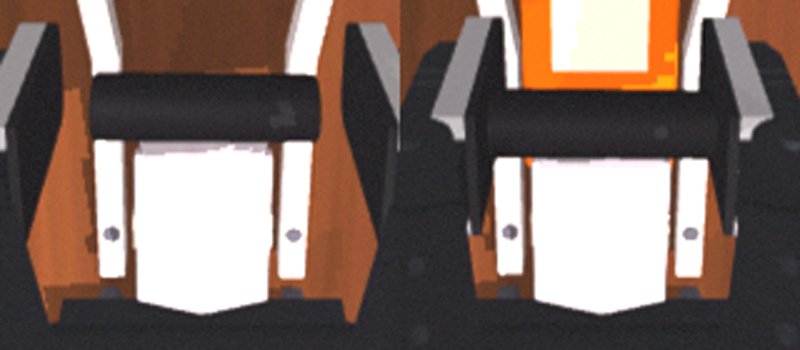

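```bash
python3 - <<'E'
from h import *
from go import *
S=vision.camera_params('scene')
def cl(x,y,z,th):
    rx,rz=x-62,z-52; return d2w(62+rx*np.cos(th)+rz*np.sin(th),y,52-rx*np.sin(th)+rz*np.cos(th))
for th in (0,.05,.1): print(th,np.round(proj(S,[cl(-10,-15,60,th),cl(-10,15,60,th),cl(50,-15,58,th),cl(-30,-20,75,th)]),2).tolist())
now=vision.camera('scene')[:,:,::-1]; cv2.imwrite('pics/w_scene.png',now)
a=cv2.imread('pics/a_scene.png')[205:250,255:325]; b=now[205:250,255:325]
cv2.imwrite('pics/w.png',cv2.resize(np.vstack([a,b]),None,fx=6.5,fy=6.5,interpolation=cv2.INTER_CUBIC))
E
```

```text
0 [[272.65, 229.55], [279.46, 220.16], [293.96, 242.27], [264.3, 224.24]]
0.05 [[272.79, 228.98], [279.62, 219.57], [294.08, 242.24], [264.68, 223.62]]
0.1 [[273.0, 228.45], [279.85, 219.02], [294.21, 242.21], [265.14, 223.05]]
```

View pics/w.png

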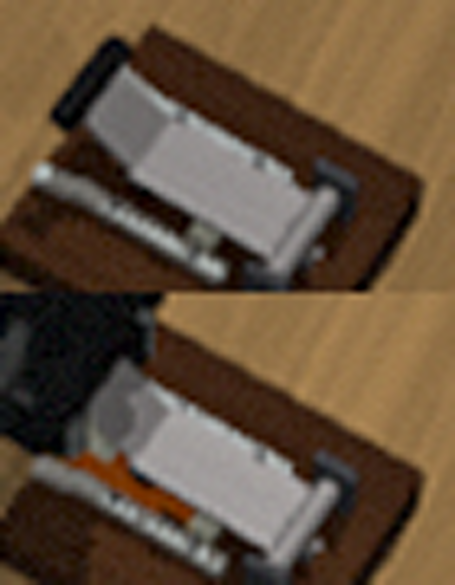

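```bash
python3 -m handwheel '0.4 0 0 0 0 0 0; 0.4 0 0 0 0 0 0'; python3 -m handwheel '0.4 0 0 0.0003 0 0 0; 0.4 0 0 0.0005 0 0 0; 0.4 0 0 0.0005 0 0 0'
```

```text
time_s: 23.55
ee_pos: [566.1, -55.4, 56.6]
orientation: [-0.002, 0.042, 0.999, -0.0]
contact_force: [-3.4, 0.0, 1.1]
grip_width: 39.0
time_s: 23.85
ee_pos: [566.0, -55.4, 56.4]
orientation: [-0.002, 0.042, 0.999, -0.0]
contact_force: [-4.8, 1.3, 6.1]
grip_width: 39.2
```

Fz jumped to 6 N with only 0.2 mm of travel, so the foot is on the fob. Relax the push, then let go.

```bash
python3 -m handwheel '0.4 0 0 -0.0001 0 0 0; 0.4 0 0 -0.0001 0 0 0' 20; python3 -m handwheel '0.48 0 0 0 0 0 0; 0.5 0 0 0 0 0 0; 0.56 0 0 0 0 0 0; 0.6 0 0 0 0 0 0; 0.65 0 0 0 0 0 0'
```

```text
time_s: 24.05
ee_pos: [566.0, -55.4, 56.5]
orientation: [-0.002, 0.042, 0.999, -0.0]
contact_force: [-4.2, 0.3, 3.6]
grip_width: 38.9
time_s: 24.55
ee_pos: [566.2, -55.4, 56.5]
orientation: [-0.002, 0.042, 0.999, -0.0]
contact_force: [0.2, 0.3, 0.6]
grip_width: 55.4
```

```bash
python3 -m handwheel '0.65 0 0 -0.005 0 0 0; 0.65 0 0 -0.03 0 0 0; 0.65 0 0 -0.07 0 0 0; 0.65 0 0 -0.11 0 0 0; 0.65 0 0 -0.13 0 0 0';  python3 -m handwheel '0.65 0.04 0 -0.01 0 0 0; 0.65 0.08 0 -0.02 0 0 0; 0.65 0.12 0 -0.02 0 0 0; 0.65 0.14 0 -0.02 0 0 0; 0.65 0.14 0 -0.02 0 0 0'; python3 - <<'E'
from h import *
cv2.imwrite('pics/x_w.png',vision.camera('wrist')[:,:,::-1])
cv2.imwrite('pics/x_scene.png',vision.camera('scene')[:,:,::-1])
crop('pics/x_scene.png',210,180,120,90,6.6,'pics/x_s.png')
t=vision.camera('top'); cv2.imwrite('pics/x_top.png',t[:,:,::-1])
crop(t,260,130,90,90,6.6,'pics/x_t.png')
print(readout.observe()['time_s'],readout.observe()['contact_force'])
E
```

```text
time_s: 25.05
ee_pos: [568.6, -55.9, 191.3]
orientation: [0.001, 0.042, 0.999, -0.001]
contact_force: [0.8, -1.1, -0.2]
grip_width: 55.7
time_s: 25.55
ee_pos: [427.4, -43.8, 211.2]
orientation: [0.002, 0.042, 0.999, -0.001]
contact_force: [-0.2, 0.9, 0.1]
grip_width: 55.3
25.7 [ 0.44688597 -0.02532206  0.23024007]
```

View pics/x_s.png

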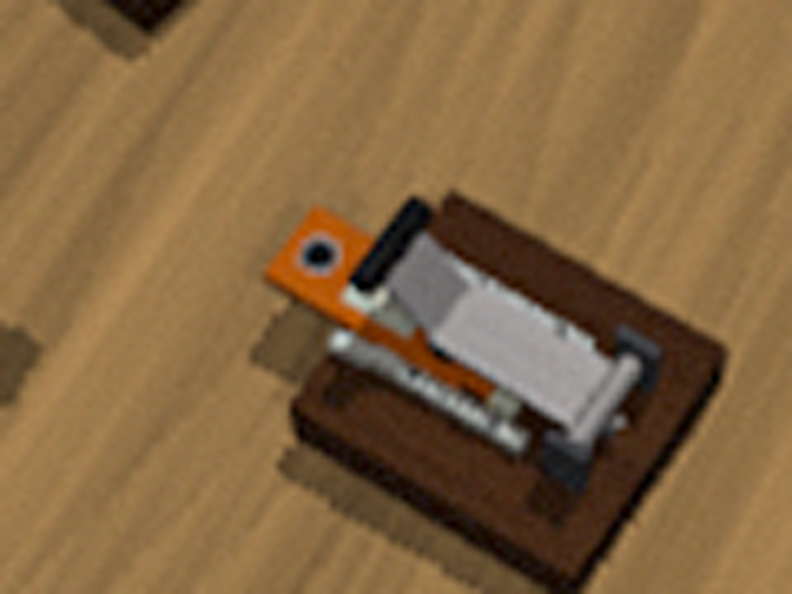

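View pics/x_t.png

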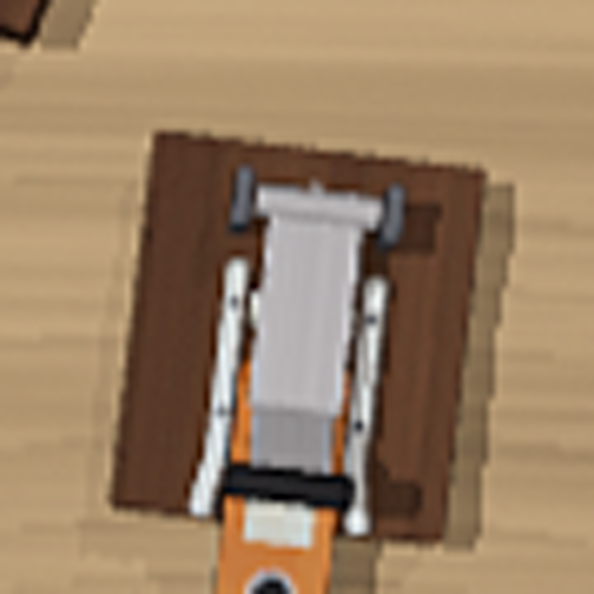

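View pics/x_w.png

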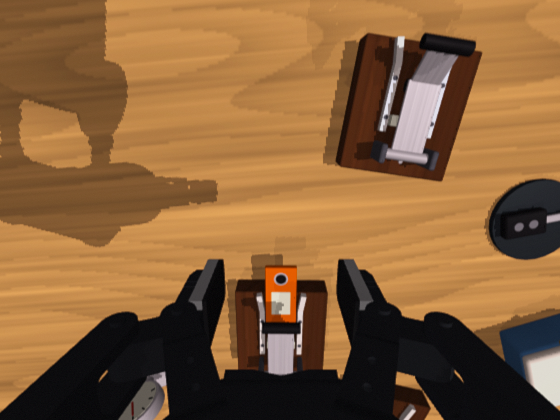

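View pics/x_scene.png

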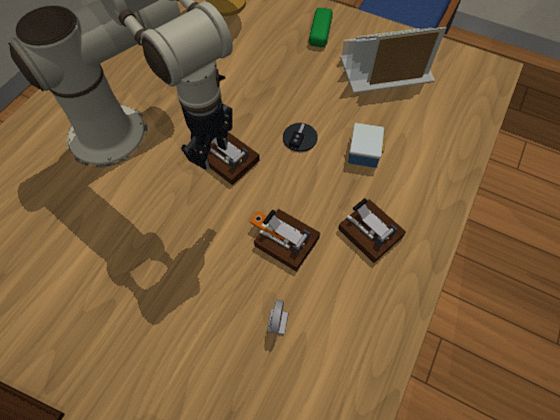

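```bash
python3 - <<'E'
from h import *
from go import *
S=vision.camera_params('scene')
w=[onz(S,210+u/6.6,180+v/6.6,38) for u,v in ((265,277),(318,207),(319,255))]
c,n=np.cos(DOCK[2]),np.sin(DOCK[2])
for X in w+[np.array([531.8,-53,0])]:
    d=X-np.r_[DOCK[:2],0]; print(np.round([c*d[0]+n*d[1],-n*d[0]+c*d[1]],1))
E
```

```text
[-74.5 -18.7]
[-74.6  16.6]
[-62.7  -0.1]
[-64.7   0.1]
```

The fob's tail is at dock x ≈ −75 and square, which puts the nose at 23–25, on the stop. The clip is down on it and the robot is clear. Signing off.

```bash
python3 -c "
from cell import workorder
print(workorder.sign_off())"
```

```text
the job is handed in; nothing more can be done
None
```

The orange fob is in the rightmost dock, nose first and label up, with the clip down on it. I handed the job in at about 25.7 s; no verdict is reported.

- **Clip opened:** I swung it up past the middle until it stayed open by itself.
- **Fob seated:** I slid the fob in and stopped when it stalled on the stop. I held it there at a steady 5 to 5.5 N.
- **Clip closed:** I kept hold of the bar all the way down, at no more than about 0.8 rad/s, until the foot touched the fob. Push at the wrist peaked at about 6 N, which I estimate as roughly 14 N on the fob. I eased it off before letting go.

**Last checks:**
- The final pictures show the clip resting on the fob and the gripper clear. I saw no change in the other objects.
- The fob's tail is at dock x about −75, square in the channel. That puts the nose at 23 to 25 mm, against about 24.5 mm measured for the stop.

**What disagreed:** on the way down, the hinge angle worked out from the arm's position read about 0.004, below the expected 0.05. I went by the contact force instead. The scene picture fitted about 0.05 but could not settle it.

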